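# Load the UV curing station with resin eyes

### The job

Load the bench UV station for a cure. First push its mushroom stop down until it latches, so that the lamp cannot fire; then slide every carrier of wet resin eyes, kept level, under the lamp head, each into a lane of its own until it is fully home against the back stop, without knocking the eyes hard against the head. When all carriers are in, take the amber shield from its rack, hang it by its two slots on both pins on the front of the lamp head, and last twist the stop clockwise so that it springs up again; leave everything else on the bench where it is.

Things in the scene. Friction and masses are not known exactly. Their poses are not given: they have to be found in the camera images.
- uv_station: Bench UV station, fixed. Origin at bench level under the middle of the lamp head's front face; x runs inwards, y across, z up. Floor plate 6 mm thick, x -55 to 120 mm. Four lanes at y = -96, -32, 32, 96 mm, each 59 mm wide, parted by steel rails 5 mm wide, 10 mm high above the floor, that begin 24 mm in front of the head. A back stop ends the lanes at x = 94 mm.
- lamp_head: White box of the station that overhangs the lanes, fixed; same origin and axes as uv_station. x = 0 to 120, y = -138 to 138, z = 42 to 150 mm: 36 mm free height between lane floor and head. Two pins stand on its front face, the red stop on its top.
- lane1 (a point): lane 1: point on its floor (z = 6 mm) where a carrier's origin lies when the carrier is fully home, plate against the back stop
- lane2 (a point): lane 2: point on its floor (z = 6 mm) where a carrier's origin lies when the carrier is fully home, plate against the back stop
- lane3 (a point): lane 3: point on its floor (z = 6 mm) where a carrier's origin lies when the carrier is fully home, plate against the back stop
- lane4 (a point): lane 4: point on its floor (z = 6 mm) where a carrier's origin lies when the carrier is fully home, plate against the back stop
- pin_left (a point): root of the left pin, on the head's front face (station y = 100, z = 127 mm). Steel pin 6 mm thick, it reaches 28 mm out towards -x and rises 15 degrees: its tip is 7 mm higher than its root
- pin_right (a point): root of the right pin, on the head's front face (station y = -100, z = 127 mm). Steel pin 6 mm thick, it reaches 28 mm out towards -x and rises 15 degrees: its tip is 7 mm higher than its root
- stop_plunger (a joint): travel of the red mushroom stop, m: 0 = up (lamp armed), 0.008 = bottom, about 0.005 = latched down. Pressing it past 6 mm takes about 5 N; an inner spring then turns the cap into its catch in about 0.4 s and it stays down when let go.
- stop_cap (a joint): turn of the mushroom cap, rad, clockwise from above positive: 0 = up, -0.5 = latched (it turns so by itself), +0.2 = end of travel. To release, grip the cap, turn it clockwise 0.55 to 0.7 rad from latched against a light spring (0.03 N m), then let go or rise: it springs up and stays up.
- stop_top (a point): centre of the top of the red mushroom cap, moves with it. Cap 40 mm across, 19 mm high, at station x = 42, y = -75 mm; when up its top is 191 mm above the bench, with 22 mm free between its underside and the head (a neck 26 mm across below).
- carrier1: carrier (2 to 4 present, others None), 110 g, first on a 2 mm cork mat. Aluminium plate 80 (x) by 48 (y) by 4 mm with six eye domes to 13 mm high; strip 16 mm wide, 4 mm thick to a black block grip at x = -143 mm: 40 long (x), 14 wide (y), z 4 to 40 mm. Origin: underside, middle of the plate; x from grip to plate, z up. Home, its grip is 90 mm before the head.
- carrier2: carrier (2 to 4 present, others None), 110 g, first on a 2 mm cork mat. Aluminium plate 80 (x) by 48 (y) by 4 mm with six eye domes to 13 mm high; strip 16 mm wide, 4 mm thick to a black block grip at x = -143 mm: 40 long (x), 14 wide (y), z 4 to 40 mm. Origin: underside, middle of the plate; x from grip to plate, z up. Home, its grip is 90 mm before the head.
- carrier3: carrier (2 to 4 present, others None), 110 g, first on a 2 mm cork mat. Aluminium plate 80 (x) by 48 (y) by 4 mm with six eye domes to 13 mm high; strip 16 mm wide, 4 mm thick to a black block grip at x = -143 mm: 40 long (x), 14 wide (y), z 4 to 40 mm. Origin: underside, middle of the plate; x from grip to plate, z up. Home, its grip is 90 mm before the head.
- carrier4: carrier (2 to 4 present, others None), 110 g, first on a 2 mm cork mat. Aluminium plate 80 (x) by 48 (y) by 4 mm with six eye domes to 13 mm high; strip 16 mm wide, 4 mm thick to a black block grip at x = -143 mm: 40 long (x), 14 wide (y), z 4 to 40 mm. Origin: underside, middle of the plate; x from grip to plate, z up. Home, its grip is 90 mm before the head.
- shield: amber plate, 190 g: 250 wide (y), 110 high (z), 5 mm thick (x); origin mid lower edge, z up; same front and back. Two upright slots 12 wide, 18 high, centred at y = -100 and 100, z = 92 mm. Black block grip on top in the middle: 50 (y) by 12 (x), z 132 to 166 mm. Starts upright in the rack. Hung, it lies flat on the head's front face, lower edge 30 mm above the bench.
- rack: plywood rack 80 x 250 mm, fixed; the shield stands in its slot (7 mm wide, along rack y, floor 10 mm, walls to 46 mm high), open above. Origin on the bench under its centre.
- spray_bottle: small amber glass bottle with white cap, 36 mm across, 105 mm high; bystander, loose, to be left alone; origin mid underside
- resin_tub: tall white plastic tub, 72 mm across, 150 mm high; bystander, loose, to be left alone; origin mid underside
- pigment_tin: low steel tin, 56 mm across, 34 mm high; bystander, loose, to be left alone; origin mid underside
- tape_roll: cardboard tape roll, 68 mm across, 19 mm high; bystander, loose, to be left alone; origin mid underside
- key_tag: flat leather-coloured key tag 75 x 40 x 5 mm with a ring; bystander, loose, to be left alone; origin mid underside
- brush_pot: white pot, 72 mm across, 85 mm high, with brushes to 150 mm; bystander, loose, to be left alone; origin mid underside
There are look-alikes about, which are no part of the job. What is shaped like the carrier2 but purple is not meant.

How it is judged:
On the way, in this order (a step that is already met when the one before it is completed fails the run):
1. the mushroom stop is pressed and stays latched down (value of joint stop_plunger above 0.004 m and value of joint stop_cap below -0.25 rad), for 0.3 s.
2. every carrier present lies fully home in a lane of its own, under the lamp head ((distance between carrier1 and lane1 below 0.009 m or distance between carrier1 and lane2 below 0.009 m or distance between carrier1 and lane3 below 0.009 m or distance between carrier1 and lane4 below 0.009 m) and angle between the x axis of each of carrier1, carrier2, carrier3, carrier4 and the x axis of uv_station, either way round below 0.12 rad and angle between each of carrier1, carrier2, carrier3, carrier4's own z axis and vertical below 0.08 rad and (distance between carrier2 and lane1 below 0.009 m or distance between carrier2 and lane2 below 0.009 m or distance between carrier2 and lane3 below 0.009 m or distance between carrier2 and lane4 below 0.009 m) and (distance between carrier3 and lane1 below 0.009 m or distance between carrier3 and lane2 below 0.009 m or distance between carrier3 and lane3 below 0.009 m or distance between carrier3 and lane4 below 0.009 m) and (distance between carrier4 and lane1 below 0.009 m or distance between carrier4 and lane2 below 0.009 m or distance between carrier4 and lane3 below 0.009 m or distance between carrier4 and lane4 below 0.009 m)), for 0.2 s.
3. the shield hangs by both slots on both pins, let go (all of step 1 and all of step 2 and x of shield in the frame of uv_station between -0.014 and 0.003 m and y of shield in the frame of uv_station between -0.008 and 0.008 m and z of shield in the frame of uv_station between 0.022 and 0.038 m and angle between the y axis of shield and the y axis of uv_station, either way round below 0.06 rad and angle between shield's own z axis and vertical below 0.1 rad and contact force between shield and the fingers below 0.2 N and linear speed of shield below 0.02 m/s), for 0.3 s.
4. the stop is twisted clockwise and has sprung up (value of joint stop_plunger below 0.002 m), for 0.2 s.
At the end, for the whole second after the job is handed in: Every carrier lies flat and still in a lane, within 9 mm of its home point and 0.12 rad of its line; the shield hangs released on both pins, against the head within 11 mm, within 8 mm of its place sideways and in height, level within 0.06 and upright within 0.10 rad; the stop is up (under 2 mm) (all of step 2 and x of shield in the frame of uv_station between -0.014 and 0.003 m and y of shield in the frame of uv_station between -0.008 and 0.008 m and z of shield in the frame of uv_station between 0.022 and 0.038 m and angle between the y axis of shield and the y axis of uv_station, either way round below 0.06 rad and angle between shield's own z axis and vertical below 0.1 rad and contact force between shield and the fingers below 0.2 N and linear speed of each of shield, carrier1, carrier2, carrier3, carrier4 below 0.02 m/s and value of joint stop_plunger below 0.002 m); the robot touches nothing.
It fails at once if a carrier of wet resin is tipped by more than 35 degrees (angle between any of carrier1, carrier2, carrier3, carrier4's own z axis and vertical above 0.6 rad).
It fails at once if a carrier is under the lamp head while the stop is up (lamp armed) and the shield is not hung (((x of carrier1 in the frame of uv_station between 0 and 0.12 m and y of carrier1 in the frame of uv_station between -0.138 and 0.138 m and z of carrier1 in the frame of uv_station below 0.04 m) or (x of carrier2 in the frame of uv_station between 0 and 0.12 m and y of carrier2 in the frame of uv_station between -0.138 and 0.138 m and z of carrier2 in the frame of uv_station below 0.04 m) or (x of carrier3 in the frame of uv_station between 0 and 0.12 m and y of carrier3 in the frame of uv_station between -0.138 and 0.138 m and z of carrier3 in the frame of uv_station below 0.04 m) or (x of carrier4 in the frame of uv_station between 0 and 0.12 m and y of carrier4 in the frame of uv_station between -0.138 and 0.138 m and z of carrier4 in the frame of uv_station below 0.04 m)) and value of joint stop_plunger below 0.002 m and (x of shield in the frame of uv_station below -0.03 m or x of shield in the frame of uv_station above 0.01 m or z of shield in the frame of uv_station above 0.05 m or z of shield in the frame of uv_station below 0.018 m or y of shield in the frame of uv_station above 0.03 m or y of shield in the frame of uv_station below -0.03 m)).
It fails at once if wet eyes are pushed hard against the lamp head (over 15 N) (contact force between any of carrier1, carrier2, carrier3, carrier4 and lamp_head above 15 N).
It fails at once if a bystander is moved by more than 3 cm (distance of any of spray_bottle, resin_tub, pigment_tin, tape_roll, key_tag, brush_pot from where it was at the start of the episode above 0.03 m).
Of carrier1, carrier2, carrier3, carrier4 only 2 to 4 are there at a start; the rules pass over those that are not, and their reading is None.
At some moment in a run one of carrier1, carrier2, carrier3, carrier4 may be knocked a few centimetres aside while the robot is not near it.
It also fails if it takes over 210 s, if anything falls off the work surface, if the arm or the gripper's body presses on something with over 40 N, if the wrist force passes 120 N, or if a joint passes its speed limit or range.

### The arm

A 6-joint arm with a two-finger parallel gripper is mounted at the origin on the work surface. World frame = base frame: x ahead of the robot, y to its left, z up, the work surface at z = 0. Lengths are in m, angles in rad, forces in N, time in s.
With the tool pointing down it reaches from about 0.25 to 0.725 m from the base axis. Payload 4 kg.
Tool frame: the origin (TCP) lies midway between the tips of the shut fingers; the grasp point (between the pads) lies 19 mm behind it (bot.grip_point_offset is the distance from the TCP to the grasp point, in m); z points along the fingers, y is the line along which they close (so a half turn about z gives the same grasp; the last joint's range is limited). The gripper opens to 85 mm and grips with 20 to 120 N. Pads are 22 mm wide; open, the fingers measure 114 mm over their backs; the gripper's body (76 mm by 85 mm) begins 54 mm behind the grasp point. The pads swing forward as they close: fully open they stand 13 mm farther back than shut.
Start: joints at [1.188, 0.241, 0.005, 1.335, 0, 1.571], TCP at [0.187, 0.464, 0.231] pointing down, gripper open.
Joint ranges: [-2.72, 2.72], [-1.05, 1.87], [-1.09, 1.28], [-1.99, 2.15], [-1.42, 1.44], [-3.14, 3.14]. Speed limits (rad/s): [2.79, 2.79, 3.14, 3.14, 3.14, 3.14].

### API

Orientations are given as a unit quaternion [x, y, z, w].
In Python, from workcell import bot gives the robot as it stands.
- The arm moves only by the tool step_arm, never from a script. Its argument "targets" is text: rows parted by semicolons, each of 7 numbers parted by spaces: the opening, from -1 (shut) to 1 (fully open), so that 0 is half open, then the shift along the world's x, y, z normalised to -1 to 1, where 1 is 0.5 m, then the turn, a rotation vector about the world's x, y, z normalised to -1 to 1, where 1 is pi/4 rad. In form: gripper x y z wx wy wz; .... A call has 1 to 10 rows; each row is the pose to reach, as a shift and turn from the pose commanded when the call began; what a row does not reach only later rows make up. A row lasts 1/12 s, in which the tool goes at most 41.7 mm and 7.16 degrees, less where a joint would pass 70% of its speed; a pose out of reach is approached as far as the arm can. A call with a number of a shift or a turn outside -1 to 1 is refused whole. A call with a gripper value outside its range is refused whole. The fingers move at their own pace and stop on an object; the grip force is fixed at half the most. Time passes only in rows, so rows that repeat a pose let the fingers close. It gives the time, the measured TCP pose, the force, the opening and the grip force at its end, in the units of the state.
- bot.get_obs(): the state, without advancing time (a new reading comes with each control period).
- bot.camera(name): name is "side" or "top" or "wrist"; returns the picture (480x640x3 uint8, red, green, blue); there is no depth.
- bot.camera_info(name): a dict with "vertical_fov" (degrees; the focal length in pixels is half the picture's height over the tangent of half this angle, whatever the lens; pixels are square), "cx", "cy" (the principal point, pixels), "D" ([k1, k2, p1, p2, k3] as OpenCV has them; the pictures are not rectified), "pose" (4x4, takes a point from camera to world coordinates). Camera axes: x right, y up, looking along -z (the intrinsics and any distortion apply to the point x, -y, -z); pixel columns grow to the right and rows downward; lengths in m; the calibration is good to about 2 mm. A picture is of the moment at which its call begins: read the wrist's pose just before it. camera_info takes no time and is no camera call; for the wrist camera it gives the pose at the moment of the call.
- bot.job_done(): hands the job in; it is judged then, once.
The state is a dict: "clock": time; "joint_pos": joint angles; "joint_vel": joint speeds; "tau": joint torques, N m; "eef_pos": TCP position; "tool_rot": TCP orientation; "ft_force": force on the tool from outside, world axes, zero at the start; "ft_torque": the same for the moment, N m; "grip_width": finger opening in m; "grasp_force": force on a finger pad.
Only numpy, scipy, OpenCV 4.12 (cv2) and the standard library are available. Lean on these libraries where they do the work, as an engineer would, in place of code of your own. Each camera call takes 0.05 s, during which the arm holds its last target. There are 200 camera calls.

## Working session

There is one attempt and no reset: what is moved stays moved. The work goes in short steps, Python scripts to look and compute and a tool call to move; the robot and the scene stay as the last step left them, time stands still between calls to the robot, and variables do not carry over. Pictures are saved under pics/ and viewed, at most 14 in all, crops included, and the job is handed in when it is done.

Besides the shell and the picture viewer there is one more tool, called after "Request:" as name(argument=value, ...) on one line, values as JSON. step_arm: Moves the arm, as the interface text tells. Scaled input: -1 to 1 covers 0.5 m each way for a shift and pi/4 rad each way for a turn. Its arguments: {"type":"object","properties":{"targets":{"type":"string"}},"required":["targets"]}

```bash
mkdir -p pics; ls; cat > h.py <<'E'
import numpy as np, cv2
from workcell import bot
def shot(n,f):
    im=bot.camera(n); cv2.imwrite(f'pics/{f}.png',im[:,:,::-1]); return im
def K(ci):
    f=240/np.tan(np.radians(ci['vertical_fov'])/2); return np.array([[f,0,ci['cx']],[0,f,ci['cy']],[0,0,1.]])
def ray(ci,uv):
    p=cv2.undistortPoints(np.array([[uv]],float),K(ci),np.array(ci['D'],float))[0,0]
    T=np.array(ci['pose']); return T[:3,3],T[:3,:3]@np.array([p[0],-p[1],-1])
def atz(ci,uv,z):
    o,d=ray(ci,uv); return o+d*(z-o[2])/d[2]
def proj(ci,P):
    T=np.array(ci['pose']); q=(np.atleast_2d(P)-T[:3,3])@T[:3,:3]*[1,-1,-1]
    return cv2.projectPoints(q,np.zeros(3),np.zeros(3),K(ci),np.array(ci['D'],float))[0][:,0]
def tri(*rs):
    A=0;b=0
    for o,d in rs:
        d=d/np.linalg.norm(d);M=np.eye(3)-np.outer(d,d);A=A+M;b=b+M@o
    return np.linalg.solve(A,b)
E
python3 - <<'E'
from h import *
np.set_printoptions(precision=4,suppress=True)
for n in ['side','top','wrist']:
    shot(n,n+'0'); print(n,bot.camera_info(n))
o=bot.get_obs();print(o)
E
```

```text
pics
side {'vertical_fov': 44.781525310945256, 'cx': 321.3630912250814, 'cy': 240.41741810757523, 'D': array([-0.0158,  0.    ,  0.    ,  0.    ,  0.    ]), 'pose': array([[-0.9789,  0.142 , -0.1469,  0.2617],
       [-0.2043, -0.6731,  0.7108,  1.115 ],
       [ 0.002 ,  0.7258,  0.6879,  1.332 ],
       [ 0.    ,  0.    ,  0.    ,  1.    ]])}
top {'vertical_fov': 48.494711750830305, 'cx': 320.95758428410903, 'cy': 237.3005150751673, 'D': array([0.0179, 0.    , 0.    , 0.    , 0.    ]), 'pose': array([[ 0.0197,  0.997 , -0.0743,  0.4367],
       [-0.9998,  0.02  ,  0.0039, -0.0927],
       [ 0.0054,  0.0743,  0.9972,  1.5823],
       [ 0.    ,  0.    ,  0.    ,  1.    ]])}
wrist {'vertical_fov': 60.58803849847917, 'cx': 322.5603352985738, 'cy': 237.88641049700828, 'D': array([-0.0228,  0.    ,  0.    ,  0.    ,  0.    ]), 'pose': array([[ 0.3734, -0.8773, -0.3015,  0.1088],
       [ 0.9277,  0.3524,  0.1233,  0.4958],
       [-0.0019, -0.3257,  0.9455,  0.3739],
       [ 0.    ,  0.    ,  0.    ,  1.    ]])}
{'clock': 0.15, 'joint_pos': array([1.188 , 0.2413, 0.0041, 1.3352, 0.    , 1.5708]), 'joint_vel': array([-0.0006, -0.0036,  0.0026, -0.0022, -0.    ,  0.0012]), 'tau': array([  0.0016, -37.2635,  25.2639,   0.0124,   0.0001,  -0.    ]), 'eef_pos': array([0.1866, 0.4634, 0.2306]), 'tool_rot': array([ 0.1902,  0.9817, -0.0008, -0.0002]), 'ft_force': array([-0.7726, -0.3174,  0.1718]), 'ft_torque': array([-0.0058,  0.0479, -0.0611]), 'grasp_force': 0.0, 'grip_width': 0.08532889283090073}
```

View pics/top0.png

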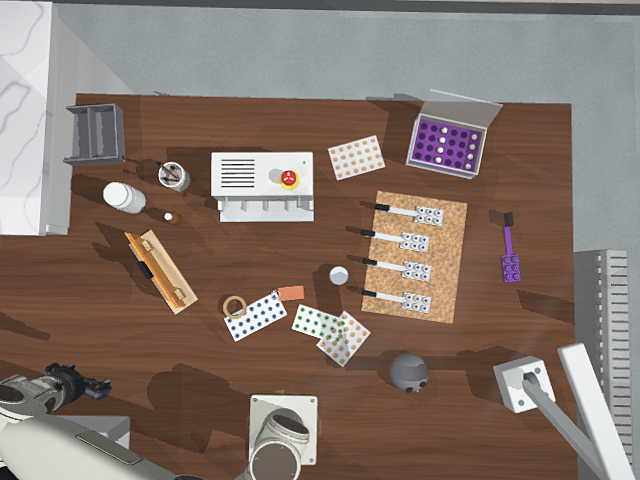

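View pics/side0.png

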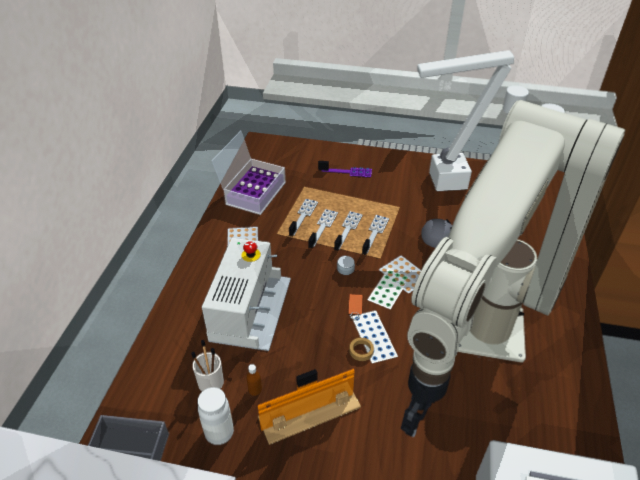

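Top view: the UV station is at about (262,185), with its stop at (289,178). Four carriers lie on the cork mat, grips at (382,208), (368,233), (371,263), (370,294). The shield is in its rack at (160,270). Possible mix-ups are the purple "carrier" at (510,250), which is not wanted, and the eye cards at (356,157), (256,316) and (320,322), which are not carriers.

```bash
python3 - <<'E'
from h import *
np.set_printoptions(precision=3,suppress=True)
ci=bot.camera_info('top')
for n,uv,z in [('headBL',(211,153),.15),('headBR',(312,152),.15),('headFL',(212,196),.15),('headFR',(313,195),.15),('stop',(289,178),.19),('g1',(382,208),.04),('g2',(368,233),.04),('g3',(371,263),.04),('g4',(370,294),.04),('p1',(429,215),.01),('p2',(415,242),.01),('p3',(417,271),.01),('p4',(417,302),.01),('shgrip',(145,270),.17),('rackA',(150,232),.046),('rackB',(196,297),.046),('bottle',(169,217),.1),('tin',(339,275),.03),('tape',(234,307),.02),('tag',(290,293),0),('base',(283,430),0)]: print(n,atz(ci,uv,z))
E
```

```text
headBL [0.768 0.205 0.15 ]
headBR [ 0.776 -0.069  0.15 ]
headFL [0.65  0.199 0.15 ]
headFR [ 0.658 -0.075  0.15 ]
stop [ 0.696 -0.011  0.19 ]
g1 [ 0.641 -0.275  0.04 ]
g2 [ 0.567 -0.235  0.04 ]
g3 [ 0.48  -0.245  0.04 ]
g4 [ 0.391 -0.243  0.04 ]
p1 [ 0.627 -0.418  0.01 ]
p2 [ 0.546 -0.377  0.01 ]
p3 [ 0.46  -0.384  0.01 ]
p4 [ 0.369 -0.384  0.01 ]
shgrip [0.446 0.364 0.17 ]
rackA [0.557 0.394 0.046]
rackB [0.373 0.255 0.046]
bottle [0.596 0.326 0.1  ]
tin [ 0.444 -0.153  0.03 ]
tape [0.345 0.15  0.02 ]
tag [ 0.388 -0.011  0.   ]
base [-0.006 -0.     0.   ]
```

```bash
python3 - <<'E'
from h import *
t=cv2.imread('pics/top0.png')
a=cv2.resize(t[140:230,195:325],None,fx=6,fy=6,interpolation=cv2.INTER_CUBIC)
cv2.imwrite('pics/c1.png',a)
E
```

```text
(no output)
```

View pics/c1.png

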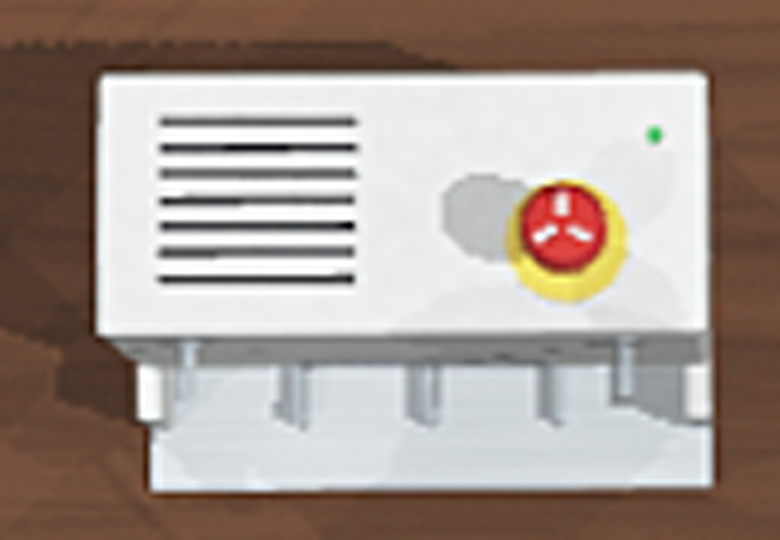

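Top crop: the head's front edge runs from (97,333) to (708,333). The pins are at (190,350) and (625,350), and the cap is centred at (562,228) in crop pixels. Next I move the wrist camera to the station for a closer measurement.

Request:
step_arm(targets="0 0.44 -0.52 0.1 0 0 0.3;0 0.44 -0.52 0.1 0 0 0.3;0 0.44 -0.52 0.1 0 0 0.3;0 0.44 -0.52 0.1 0 0 0.3;0 0.44 -0.52 0.1 0 0 0.3;0 0.44 -0.52 0.1 0 0 0.3;0 0.44 -0.52 0.1 0 0 0.3;0 0.44 -0.52 0.1 0 0 0.3;0 0.44 -0.52 0.1 0 0 0.3;0 0.44 -0.52 0.1 0 0 0.3")

```text
clock: 0.98
eef_pos: [0.4091, 0.201, 0.2817]
tool_rot: [0.077, 0.997, -0.0, 0.001]
ft_force: [-0.1, 0.7, -0.3]
grip_width: 0.0428
grasp_force: 0.0
```

Request:
step_arm(targets="-1 0.27 -0.38 0.02 0 0 0.22;-1 0.27 -0.38 0.02 0 0 0.22;-1 0.27 -0.38 0.02 0 0 0.22;-1 0.27 -0.38 0.02 0 0 0.22;-1 0.27 -0.38 0.02 0 0 0.22;-1 0.27 -0.38 0.02 0 0 0.22;-1 0.27 -0.38 0.02 0 0 0.22;-1 0.27 -0.38 0.02 0 0 0.22")

```text
clock: 1.65
eef_pos: [0.5418, 0.0134, 0.2902]
tool_rot: [-0.012, 1.0, 0.0, -0.001]
ft_force: [-0.5, 0.3, -0.4]
grip_width: -0.0004
grasp_force: 0.0
```

```bash
python3 - <<'E'
from h import *
import json
np.set_printoptions(precision=4,suppress=True)
ci=bot.camera_info('wrist'); shot('wrist','w1'); np.savez('pics/w1.npz',**ci)
o=bot.get_obs();print(o['clock'],o['eef_pos'],o['tool_rot'],o['joint_pos'],ci['pose'])
E
```

```text
1.7 [0.5412 0.0144 0.2904] [-0.0127  0.9999  0.0004 -0.0011] [0.0261 0.3113 0.2527 1.5143 0.0008 0.0008] [[-0.0236 -0.9459 -0.3235  0.4583]
 [ 0.9997 -0.0222 -0.0079  0.0122]
 [ 0.0003 -0.3236  0.9462  0.4337]
 [ 0.      0.      0.      1.    ]]
```

View pics/w1.png

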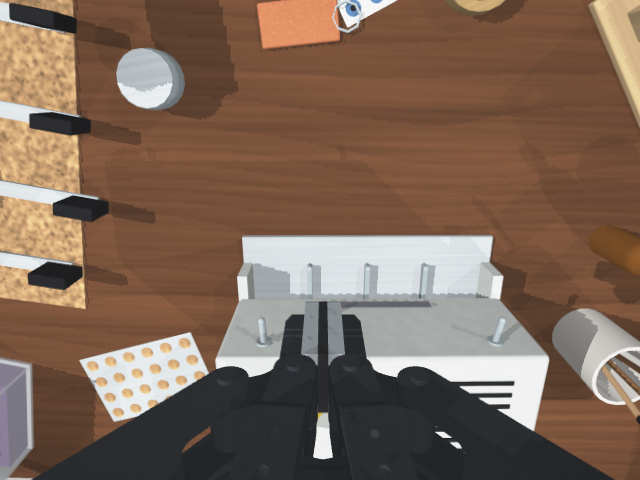

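```bash
python3 - <<'E'
from h import *
np.set_printoptions(precision=4,suppress=True)
ci=dict(np.load('pics/w1.npz'))
for n,uv,z in [('flL',(243,237),.006),('flR',(491,237),.006),('hL',(216,357),.15),('hR',(547,357),.15),('pinRtip',(262,319),.134),('pinLtip',(502,319),.134),('railtop',(310,264),.016),('railtop2',(366,264),.016),('railtop3',(424,264),.016)]:
    print(n,atz(ci,uv,z))
O=np.array([.654,.062,0]);th=.029
R=np.array([[np.cos(th),-np.sin(th),0],[np.sin(th),np.cos(th),0],[0,0,1]])
P=np.array([[-55,-138,6],[-55,138,6],[0,-138,150],[0,138,150],[-28,-100,134],[-28,100,134],[-24,-64,16],[-24,0,16],[-24,64,16],[42,-75,191]])/1000
print(proj(ci,P@R.T+O))
E
```

```text
flL [ 0.6055 -0.0717  0.006 ]
flR [0.5991 0.2017 0.006 ]
hL [ 0.6596 -0.0696  0.15  ]
hR [0.6539 0.2007 0.15  ]
pinRtip [ 0.6328 -0.0337  0.134 ]
pinLtip [0.6285 0.1656 0.134 ]
railtop [0.6317 0.0027 0.016 ]
railtop2 [0.6302 0.0642 0.016 ]
railtop3 [0.6288 0.128  0.016 ]
[[237.6243 234.7626]
 [488.5839 233.4644]
 [208.0781 355.1415]
 [547.1233 352.9211]
 [255.7459 314.6756]
 [497.7556 313.21  ]
 [305.1532 264.0581]
 [363.4104 263.7558]
 [421.5792 263.43  ]
 [283.0237 434.6633]]
```

The station origin comes out at about (0.657, 0.066) with yaw about 0.022, so the cap is near (0.700, -0.009). I'm going over it with shut fingers.

Request:
step_arm(targets="-1 0.316 -0.047 -0.12 0 0 0;-1 0.316 -0.047 -0.12 0 0 0;-1 0.316 -0.047 -0.12 0 0 0;-1 0.316 -0.047 -0.12 0 0 0;-1 0.316 -0.047 -0.16 0 0 0;-1 0.316 -0.047 -0.18 0 0 0;-1 0.316 -0.047 -0.18 0 0 0;-1 0.316 -0.047 -0.18 0 0 0")

```text
clock: 2.37
eef_pos: [0.6979, -0.0079, 0.2018]
tool_rot: [-0.014, 1.0, 0.0, -0.001]
ft_force: [0.3, 0.6, 0.4]
grip_width: -0.0001
grasp_force: 0.0
```

```bash
python3 - <<'E'
from h import *
np.set_printoptions(precision=4,suppress=True)
o=bot.get_obs();print(o['eef_pos'],o['tool_rot'],o['ft_force'])
for n in('side','top'):
    ci=bot.camera_info(n);shot(n,n+'1');print(proj(ci,[[.6995,-.009,.191],o['eef_pos']]))
s=cv2.imread('pics/side1.png')[215:305,190:320];t=cv2.imread('pics/top1.png')[140:230,230:360]
cv2.imwrite('pics/c2.png',cv2.resize(np.vstack([s,t]),None,fx=3.3,fy=3.3,interpolation=cv2.INTER_CUBIC))
E
```

```text
[ 0.6979 -0.0079  0.2018] [-0.0139  0.9999  0.0002 -0.0011] [0.298  0.6046 0.4319]
[[250.2319 243.7492]
 [250.3557 241.3261]]
[[288.3546 176.5435]
 [287.705  176.3676]]
```

View pics/c2.png

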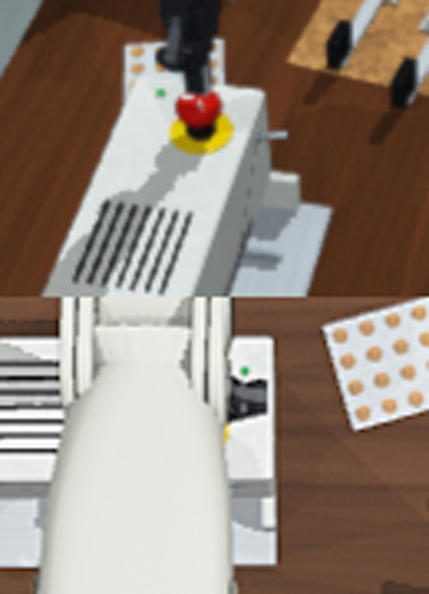

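The side crop shows the shut fingers right over the red cap at (198,100). Pressing.

Request:
step_arm(targets="-1 0 0 -0.01 0 0 0;-1 0 0 -0.02 0 0 0;-1 0 0 -0.028 0 0 0;-1 0 0 -0.034 0 0 0;-1 0 0 -0.038 0 0 0;-1 0 0 -0.038 0 0 0;-1 0 0 -0.038 0 0 0;-1 0 0 -0.038 0 0 0;-1 0 0 -0.038 0 0 0;-1 0 0 -0.038 0 0 0")

```text
clock: 3.3
eef_pos: [0.7, -0.0098, 0.1828]
tool_rot: [-0.013, 1.0, -0.0, 0.0]
ft_force: [-0.8, -0.1, 6.0]
grip_width: 0.0001
grasp_force: 2.6
```

Request:
step_arm(targets="-1 0 0 0 0 0 0;-1 0 0 0 0 0 0;-1 0 0 0.08 0 0 0;-1 0 0 0.16 0 0 0;-1 0 0 0.2 0 0 0;-1 -0.1 -0.1 0.22 0 0 -0.4;-1 -0.16 -0.2 0.24 0 0 -0.6;-1 -0.16 -0.2 0.24 0 0 -0.6;-1 -0.16 -0.2 0.24 0 0 -0.6;-1 -0.16 -0.2 0.24 0 0 -0.6")

```text
clock: 4.13
eef_pos: [0.6183, -0.1124, 0.3027]
tool_rot: [0.224, 0.975, -0.0, -0.0]
ft_force: [0.4, 1.3, 0.7]
grip_width: -0.0001
grasp_force: 0.0
```

Request:
step_arm(targets="0 -0.14 -0.18 0 0 0 -0.8;0 -0.14 -0.18 0 0 0 -0.8;0 -0.14 -0.18 0 0 0 -0.8;0 -0.14 -0.18 0 0 0 -0.8;0 -0.14 -0.18 0 0 0 -0.8;0 -0.14 -0.18 0 0 0 -0.8;0 -0.14 -0.18 0 0 0 -0.8")

```text
clock: 4.72
eef_pos: [0.5502, -0.199, 0.3012]
tool_rot: [0.509, 0.861, -0.0, -0.001]
ft_force: [0.4, 1.3, 0.3]
grip_width: 0.0428
grasp_force: 0.0
```

Request:
step_arm(targets="0 -0.1 -0.1 0 0 0 -0.75;0 -0.1 -0.1 0 0 0 -0.75;0 -0.1 -0.1 0 0 0 -0.75;0 -0.1 -0.1 0 0 0 -0.75;0 -0.1 -0.1 0 0 0 -0.75;0 -0.1 -0.1 0 0 0 -0.75;0 -0.1 -0.1 0 0 0 -0.75;0 -0.1 -0.1 0 0 0 -0.75")

```text
clock: 5.38
eef_pos: [0.5002, -0.2491, 0.3019]
tool_rot: [0.737, 0.676, -0.0, -0.0]
ft_force: [-0.3, -0.2, -0.1]
grip_width: 0.0429
grasp_force: 0.0
```

```bash
python3 - <<'E'
from h import *
np.set_printoptions(precision=4,suppress=True)
ci=bot.camera_info('wrist'); shot('wrist','w2'); np.savez('pics/w2.npz',**ci)
t=shot('top','top2');s=shot('side','side2')
o=bot.get_obs();print(o['clock'],o['eef_pos'],o['tool_rot'],o['joint_pos'])
a=cv2.resize(cv2.cvtColor(t,4)[140:240,200:330],(520,400));b=cv2.resize(cv2.cvtColor(s,4)[225:275,220:285],(520,400))
w=cv2.imread('pics/w2.png')
cv2.imwrite('pics/c3.png',np.hstack([w,cv2.resize(np.vstack([a,b]),None,fx=.3,fy=.6)]))
E
```

```text
5.5333 [ 0.5    -0.2494  0.3021] [ 0.7382  0.6746 -0.0001 -0.0001] [-0.4626  0.3462  0.3316  1.5565 -0.      1.198 ]
```

View pics/c3.png

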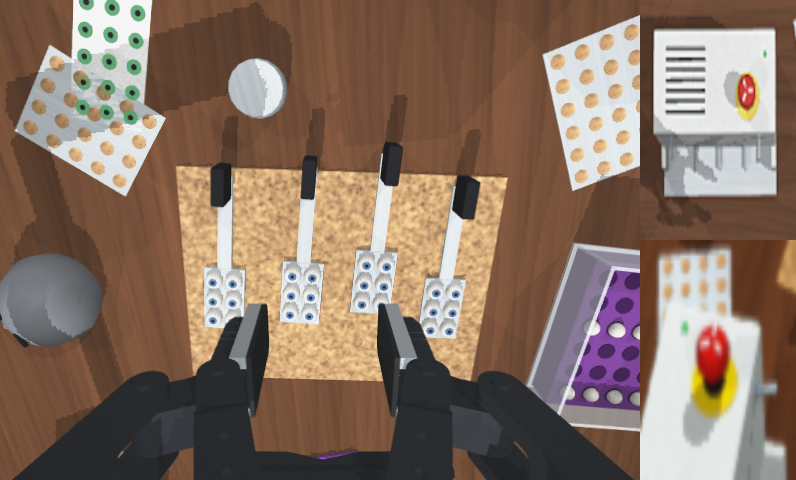

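The wrist view shows four grey carriers, grips at about (221,185), (309,178), (391,165) and (466,197). The purple one is not among them, and the cap has turned, so it is latched. Next I fit the block silhouettes in two wrist views, with height left free as a check.

```bash
cat >> h.py <<'E'
from scipy.optimize import minimize
def load(n): return dict(np.load(f'pics/{n}.npz')),cv2.imread(f'pics/{n}.png')
def rot(t): return np.array([[np.cos(t),-np.sin(t),0],[np.sin(t),np.cos(t),0],[0,0,1]])
def poly(ci,p,box):
    x0,x1,y0,y1,z0,z1=box
    P=np.array([[x,y,z] for x in(x0,x1) for y in(y0,y1) for z in(z0,z1)])
    return cv2.convexHull((proj(ci,P@rot(p[2]).T+[p[0],p[1],p[3]])).astype(np.float32))[:,0]
def ras(pl):
    m=np.zeros((480,640),np.uint8); cv2.fillPoly(m,[np.round(pl*16).astype(np.int32)],255,cv2.LINE_AA,4); return m/255.
BLK=(-.163,-.123,-.007,.007,.004,.040); STR=(-.123,-.04,-.008,.008,0,.004); PLT=(-.04,.04,-.024,.024,0,.012)
def masks(im):
    hsv=cv2.cvtColor(im,cv2.COLOR_BGR2HSV).astype(int); g=im.max(2).astype(int)
    return ((g<62)&(im.max(2).astype(int)-im.min(2)<22)).astype(float), ((hsv[...,1]<60)&(hsv[...,2]>100)).astype(float)
def cost(p,views):
    c=0
    for ci,dk,wh in views:
        b=ras(poly(ci,p,BLK)); s=ras(poly(ci,p,STR)); pl=ras(poly(ci,p,PLT))
        u=np.clip(cv2.dilate(b+s+pl,np.ones((15,15))),0,1)
        c+=np.abs(dk-b)[u>0].sum()+.7*np.abs(wh-np.clip(np.clip(s+pl,0,1)-b,0,1))[u>0].sum()
    return c
def fit(views,p0,freez=False):
    n=4 if freez else 3
    f=lambda q: cost(list(p0+q*np.array([.005,.005,.05,.003])[:n] if n==4 else list(p0[:3]+q*np.array([.005,.005,.05]))+[p0[3]]),views)
    sx=np.vstack([np.zeros(n),np.eye(n)*1.2]); r=minimize(f,np.zeros(n),method='Nelder-Mead',options=dict(initial_simplex=sx,xatol=.02,fatol=.5,maxiter=200))
    q=r.x*np.array([.005,.005,.05,.003])[:n]; p=np.array(p0,float); p[:n]+=q; return p,r.fun
E
python3 - <<'E'
from h import *
np.set_printoptions(precision=4,suppress=True)
c2,i2=load('w2'); c1,i1=load('w1'); v2=(c2,*masks(i2)); v1=(c1,*masks(i1))
ov=i2.copy(); res=[]
for g,pl in [((221,168),(224,297)),((309,160),(302,292)),((391,148),(374,281)),((466,182),(443,307))]:
    a=atz(c2,g,.042);b=atz(c2,pl,.012);d=b-a;yaw=np.arctan2(d[1],d[0])
    p0=np.array([b[0],b[1],yaw,.002])
    p,f=fit([v2],p0); pz,fz=fit([v1,v2],p,True)
    G=p[:2]-.143*np.array([np.cos(p[2]),np.sin(p[2])]); print(p0,p,round(f),pz,round(fz),'grip',G); res.append(p)
    for B in(BLK,STR,PLT): cv2.polylines(ov,[np.int32(poly(c2,p,B))],1,(0,0,255))
np.save('carr.npy',res)
a=ov[130:350,180:500]
t0=cv2.imread('pics/top0.png')[160:195,270:310];t2=cv2.imread('pics/top2.png')[160:195,270:310]
cv2.imwrite('pics/c4.png',np.vstack([cv2.resize(a,(640,440)),cv2.resize(np.hstack([t0,t2]),(640,280))[:155*2//2]]))
E
```

```text
[ 0.3726 -0.3764 -1.7606  0.002 ] [ 0.3715 -0.3799 -1.7285  0.002 ] 1299 [ 0.3716 -0.3799 -1.7284  0.002 ] 1642 grip [ 0.394  -0.2387]
[ 0.4647 -0.3778 -1.7267  0.002 ] [ 0.4633 -0.3803 -1.7321  0.002 ] 646 [ 0.4624 -0.382  -1.7438 -0.0003] 935 grip [ 0.4863 -0.2391]
[ 0.5492 -0.371  -1.7008  0.002 ] [ 0.5507 -0.3725 -1.7116  0.002 ] 1116 [ 0.5489 -0.375  -1.7252  0.0015] 1453 grip [ 0.5708 -0.2309]
[ 0.6293 -0.4121 -1.6562  0.002 ] [ 0.6297 -0.4157 -1.6954  0.002 ] 1282 [ 0.6301 -0.417  -1.7001  0.0005] 1648 grip [ 0.6475 -0.2738]
```

View pics/c4.png

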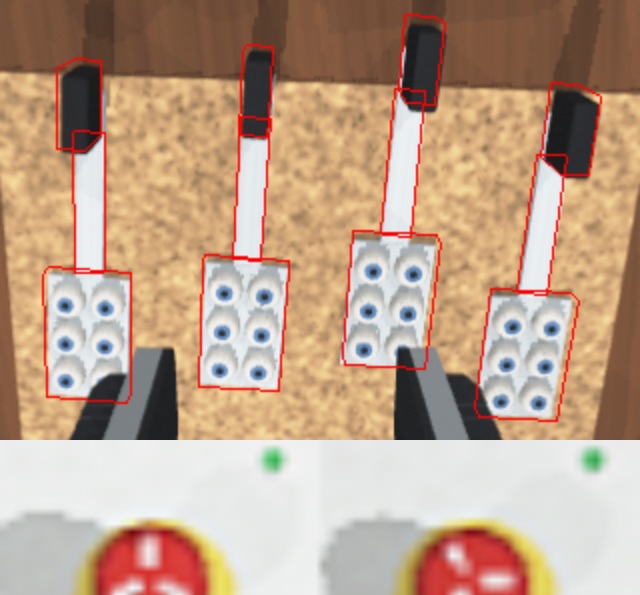

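The overlay (red) matches all four carriers, and the cap marks have turned to the latched position. I'll take the second carrier first: grip at (0.486,-0.239), yaw -1.735.

Request:
step_arm(targets="0 -0.027 0.021 -0.5 0 0 -0.093;0 -0.027 0.021 -0.5 0 0 -0.093;0 -0.027 0.021 -0.5 0 0 -0.093;0 -0.027 0.021 -0.5 0 0 -0.093;0 -0.027 0.021 -0.5 0 0 -0.093;0 -0.027 0.021 -0.5 0 0 -0.093;0 -0.027 0.021 -0.5 0 0 -0.093;0 -0.027 0.021 -0.56 0 0 -0.093;0 -0.027 0.021 -0.58 0 0 -0.093;0 -0.027 0.021 -0.58 0 0 -0.093")

```text
clock: 6.37
eef_pos: [0.4853, -0.2387, 0.0114]
tool_rot: [0.763, 0.647, -0.001, -0.002]
ft_force: [-0.8, 0.8, -0.5]
grip_width: 0.0426
grasp_force: 0.0
```

Request:
step_arm(targets="-1 0 0 0 0 0 0;-1 0 0 0 0 0 0;-1 0 0 0 0 0 0;-1 0 0 0 0 0 0;-1 0 0 0 0 0 0;-1 0 0 0 0 0 0")

```text
clock: 6.87
eef_pos: [0.4881, -0.2401, 0.0148]
tool_rot: [0.763, 0.646, 0.001, 0.002]
ft_force: [-0.3, 0.0, 6.1]
grip_width: 0.0135
grasp_force: 59.3
```

Request:
step_arm(targets="-1 0 0 0.04 0 0 0;-1 0 0 0.08 0 0 0;-1 0 0 0.12 0 0 0;-1 0 0 0.16 0 0 0;-1 0 0 0.17 0 0 0;-1 0 0 0.17 0 0 0;-1 0 0 0.17 0 0 0")

```text
clock: 7.45
eef_pos: [0.4861, -0.2391, 0.0971]
tool_rot: [0.763, 0.646, 0.0, 0.0]
ft_force: [0.7, -0.5, -1.1]
grip_width: 0.013
grasp_force: 58.7
```

```bash
cat > look.py <<'E'
import sys
from h import *
np.set_printoptions(precision=4,suppress=True)
n=sys.argv[1]
ci=bot.camera_info('wrist'); shot('wrist',n); np.savez(f'pics/{n}.npz',**ci)
o=bot.get_obs();print(o['clock'],o['eef_pos'],o['tool_rot'],o['ft_force'],o['grip_width'],o['joint_pos'])
E
python3 look.py w3
```

```text
7.5 [ 0.4855 -0.2388  0.0963] [ 0.7631  0.6463 -0.0003 -0.0008] [ 0.2479 -0.5131 -1.5071] 0.013259828070795667 [-0.4572  0.4169 -0.1119  1.0437  0.0001  1.2789]
```

View pics/w3.png

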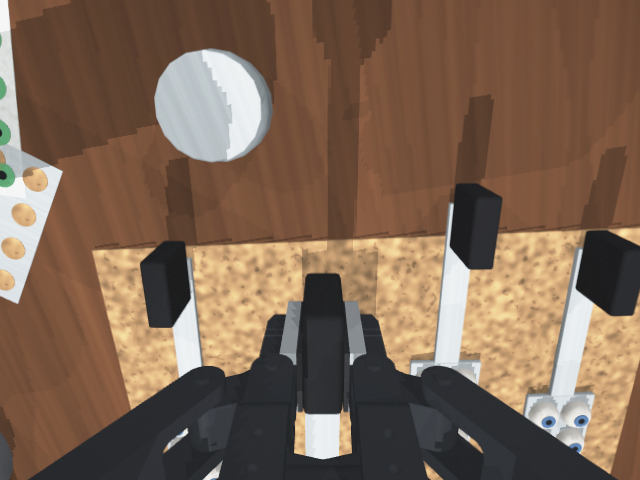

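```bash
python3 - <<'E'
from h import *
c,i=load('w3'); t=np.array([.4855,-.2388])
a=2*np.arctan2(.6463,.7631); ux=np.array([np.cos(a),np.sin(a)])
for z in (.124,.127):
    d=atz(c,(323,275),z)[:2]-t; print(d@ux, d@[-ux[1],ux[0]])
E
```

```text
0.032398210239455084 -0.0006842901946152416
0.03374500309351812 -0.0006795660124511152
```

Request:
step_arm(targets="-1 -0.057 0.264 0 0 0 0.746;-1 -0.057 0.264 0 0 0 0.746;-1 -0.057 0.264 0 0 0 0.746;-1 -0.057 0.264 0 0 0 0.746;-1 -0.057 0.264 0 0 0 0.746;-1 -0.057 0.264 0 0 0 0.746")

```text
clock: 8.0
eef_pos: [0.4563, -0.1058, 0.0959]
tool_rot: [0.542, 0.84, -0.001, -0.001]
ft_force: [-0.2, 0.4, -0.8]
grip_width: 0.0131
grasp_force: 58.7
```

Request:
step_arm(targets="-1 -0.057 0.264 0 0 0 0.746;-1 -0.057 0.264 0 0 0 0.746;-1 -0.057 0.264 0 0 0 0.746;-1 -0.057 0.264 0 0 0 0.746;-1 -0.057 0.264 0 0 0 0.746;-1 -0.057 0.264 0 0 0 0.746")

```text
clock: 8.5
eef_pos: [0.4285, 0.0254, 0.0964]
tool_rot: [0.278, 0.961, -0.0, -0.001]
ft_force: [0.5, 0.0, -2.3]
grip_width: 0.0129
grasp_force: 58.8
```

Request:
step_arm(targets="-1 -0.057 0.264 0 0 0 0.746;-1 -0.057 0.264 0 0 0 0.746;-1 -0.057 0.264 0 0 0 0.746;-1 -0.057 0.264 0 0 0 0.746;-1 -0.057 0.264 0 0 0 0.746;-1 -0.057 0.264 0 0 0 0.746;-1 -0.057 0.264 0 0 0 0.746;-1 -0.057 0.264 0 0 0 0.746")

```text
clock: 9.17
eef_pos: [0.4008, 0.1558, 0.0969]
tool_rot: [-0.008, 1.0, -0.0, -0.0]
ft_force: [-0.5, 0.3, -0.9]
grip_width: 0.0132
grasp_force: 59.0
```

```bash
python3 look.py w4; python3 - <<'E'
from h import *
shot('side','side4');t=shot('top','top4');s=cv2.imread('pics/side4.png')
cv2.imwrite('pics/c5.png',np.hstack([cv2.resize(s[230:380,190:390],(400,300)),cv2.resize(t[130:330,160:360,::-1],(300,300))]))
E
```

```text
9.2167 [0.4009 0.1558 0.097 ] [-0.0084  1.     -0.0002 -0.0003] [-0.3584 -0.9985 -1.0751] 0.012723335306455294 [ 0.3709  0.2184 -0.4     0.9531 -0.0001  0.354 ]
```

View pics/c5.png

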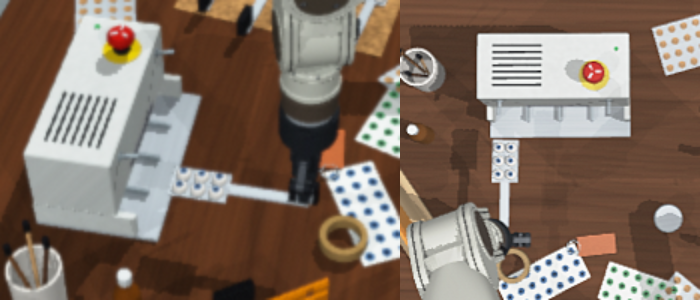

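The carrier hangs level off its grip, plate at about (505,160) in the crop, in front of the leftmost lane. Next I check its lateral position against the station in the same top image.

```bash
python3 - <<'E'
from h import *
np.set_printoptions(precision=4,suppress=True)
ci=bot.camera_info('top'); im=cv2.imread('pics/top4.png'); dk,wh=masks(im)
# fit plate in top view with z known
best=None
p0=np.array([.400+.143+.004,.157,.022,.0845])
def f(q):
    p=[q[0],q[1],q[2],.0845]; m=ras(poly(ci,p,PLT)); s=ras(poly(ci,p,STR)); r=np.clip(m+s,0,1); u=cv2.dilate(r,np.ones((9,9)))>0
    return np.abs(wh-r)[u].sum()
r=minimize(f,p0[:3],method='Nelder-Mead',options=dict(initial_simplex=p0[:3]+np.array([[0,0,0],[.008,0,0],[0,.008,0],[0,0,.06]])))
print(r.x,r.fun)
# station in top image: floor front corners + head corners fit
uv=np.array([(195+150/6,140+490/6),(195+713/6,140+488/6),(195+97/6,140+335/6),(195+707/6,140+333/6),(195+99/6,140+73/6),(195+708/6,140+73/6)])
P=np.array([[-55,138,6],[-55,-138,6],[0,138,150],[0,-138,150],[120,138,150],[120,-138,150]])/1e3
g=lambda q:((proj(ci,P@rot(q[2]).T+[q[0],q[1],0])-uv)**2).sum()
s=minimize(g,[.655,.063,.025],method='Nelder-Mead');print('station top',s.x,s.fun)
d=r.x[:2]-s.x[:2]; print('plate in station',rot(-s.x[2])[:2,:2]@d, r.x[2]-s.x[2])
c1=dict(np.load('pics/w1.npz'))
uv=np.array([(491,237),(243,237),(547,357),(216,357),(262,319),(502,319),(310,264),(366,264),(424,264)])
P=np.array([[-55,138,6],[-55,-138,6],[0,138,150],[0,-138,150],[-28,-100,135],[-28,100,135],[-24,-64,16],[-24,0,16],[-24,64,16]])/1e3
g=lambda q:((proj(c1,P@rot(q[2]).T+[q[0],q[1],0])-uv)**2).sum()
s=minimize(g,[.655,.063,.025],method='Nelder-Mead');print('station wrist',s.x,s.fun)
E
```

```text
[0.5435 0.1585 0.0193] 254.32156862745097
station top [0.6531 0.0634 0.0227] 0.4865528431558715
plate in station [-0.1074  0.0975] -0.0033706729399680876
station wrist [0.6568 0.0659 0.0208] 50.687657458502635
```

Request:
step_arm(targets="-1 0 0 -0.06 0 0 0;-1 0 0 -0.12 0 0 0;-1 0 0 -0.146 0 0 0;-1 0 0 -0.146 0 0 0;-1 0.04 0 -0.146 0 0 0;-1 0.08 0.001 -0.146 0 0 0;-1 0.12 0.001 -0.146 0 0 0;-1 0.16 0.002 -0.146 0 0 0;-1 0.2 0.002 -0.146 0 0 0;-1 0.2 0.002 -0.146 0 0 0")

```text
clock: 10.15
eef_pos: [0.5066, 0.1582, 0.0263]
tool_rot: [-0.009, 1.0, 0.001, 0.004]
ft_force: [1.0, 0.6, -1.2]
grip_width: 0.0131
grasp_force: 59.0
```

Request:
step_arm(targets="-1 0.03 0 0 0 0 0;-1 0.06 0.001 0 0 0 0;-1 0.09 0.001 0 0 0 0;-1 0.1 0.001 0 0 0 0;-1 0.104 0.002 -0.005 0 0 0;-1 0.108 0.002 -0.01 0 0 0;-1 0.112 0.002 -0.01 0 0 0;-1 0.116 0.002 -0.01 0 0 0;-1 0.116 0.002 -0.01 0 0 0")

```text
clock: 10.9
eef_pos: [0.5587, 0.1588, 0.0194]
tool_rot: [-0.011, 1.0, -0.0, 0.0]
ft_force: [0.0, 0.2, -0.7]
grip_width: 0.0129
grasp_force: 59.0
```

Request:
step_arm(targets="-1 0.004 0 -0.001 0 0 0;-1 0.008 0 -0.002 0 0 0;-1 0.008 0 -0.002 0 0 0")

```text
clock: 11.15
eef_pos: [0.5629, 0.159, 0.0188]
tool_rot: [-0.011, 1.0, 0.0, 0.0]
ft_force: [-1.5, -0.3, 2.6]
grip_width: 0.0129
grasp_force: 59.6
```

Request:
step_arm(targets="-1 0.004 0 0 0 0 0;-1 0.008 0 0 0 0 0;-1 0.008 0 0 0 0 0")

```text
clock: 11.4
eef_pos: [0.5631, 0.1589, 0.0188]
tool_rot: [-0.011, 1.0, 0.0, -0.004]
ft_force: [-12.9, 0.1, 12.0]
grip_width: 0.013
grasp_force: 60.8
```

Contact with the back stop at x=0.563. I ease off, release and rise, then go back to the mat.

Request:
step_arm(targets="-1 -0.007 0 0.001 0 0 0;-1 -0.007 0 0.001 0 0 0;-0.3 -0.007 0 0.001 0 0 0;-0.3 -0.007 0 0.001 0 0 0;-0.3 -0.007 0 0.001 0 0 0;-0.3 -0.007 0 0.06 0 0 0;-0.3 -0.007 0 0.14 0 0 0;-0.3 -0.007 0 0.22 0 0 0;-0.3 -0.02 -0.08 0.3 0 0 -0.15;-0.3 -0.03 -0.16 0.36 0 0 -0.3")

```text
clock: 12.23
eef_pos: [0.5554, 0.0983, 0.1863]
tool_rot: [0.108, 0.994, 0.001, 0.002]
ft_force: [1.0, 0.2, -0.7]
grip_width: 0.0299
grasp_force: 0.0
```

Request:
step_arm(targets="0 -0.04 -0.3 0.16 0 0 -0.95;0 -0.04 -0.3 0.16 0 0 -0.95;0 -0.04 -0.3 0.16 0 0 -0.95;0 -0.04 -0.3 0.16 0 0 -0.95;0 -0.04 -0.3 0.16 0 0 -0.95;0 -0.04 -0.3 0.16 0 0 -0.95;0 -0.04 -0.3 0.16 0 0 -0.95")

```text
clock: 12.82
eef_pos: [0.5346, -0.0542, 0.2642]
tool_rot: [0.464, 0.886, 0.0, 0.001]
ft_force: [-0.7, 0.4, 0.3]
grip_width: 0.0428
grasp_force: 0.0
```

Request:
step_arm(targets="0 -0.05 -0.36 0.04 0 0 -0.95;0 -0.05 -0.36 0.04 0 0 -0.95;0 -0.05 -0.36 0.04 0 0 -0.95;0 -0.05 -0.36 0.04 0 0 -0.95;0 -0.05 -0.36 0.04 0 0 -0.95;0 -0.05 -0.36 0.04 0 0 -0.95;0 -0.05 -0.36 0.04 0 0 -0.95;0 -0.05 -0.36 0.04 0 0 -0.95;0 -0.05 -0.36 0.04 0 0 -0.95")

```text
clock: 13.57
eef_pos: [0.5094, -0.2319, 0.2831]
tool_rot: [0.752, 0.66, -0.0, -0.0]
ft_force: [-0.2, -0.4, 0.3]
grip_width: 0.0426
grasp_force: 0.0
```

```bash
cat > refit.py <<'E'
import sys
from h import *
np.set_printoptions(precision=4,suppress=True)
n=sys.argv[1]; idx=[int(k) for k in sys.argv[2]]
c,i=load(n); v=(c,*masks(i)); R=np.load('carr.npy')
for k in idx:
    p,f=fit([v],R[k]); G=p[:2]-.143*np.array([np.cos(p[2]),np.sin(p[2])]); print(k,p,round(f),'was',R[k][:3],'start cost',round(cost(R[k],[v])),'grip',G,'toolyaw',np.degrees(p[2])+180)
E
python3 look.py w5; python3 refit.py w5 023
python3 - <<'E'
from h import *
t=shot('top','top5');s=cv2.imread('pics/w5.png')
cv2.imwrite('pics/c6.png',np.hstack([cv2.resize(s,(480,360)),cv2.resize(t[140:260,200:320,::-1],(320,360))]))
E
```

```text
13.6167 [ 0.5094 -0.2318  0.2832] [ 0.7518  0.6594 -0.0001 -0.0003] [0.2124 0.1067 0.7465] 0.04269651513720277 [-0.427   0.3492  0.2876  1.5099  0.0001  1.2745]
0 [ 0.3714 -0.3799 -1.7304  0.002 ] 2205 was [ 0.3715 -0.3799 -1.7285] start cost 2220 grip [ 0.3941 -0.2387] toolyaw 80.8546184422453
2 [ 0.5488 -0.3742 -1.7263  0.002 ] 1540 was [ 0.5507 -0.3725 -1.7116] start cost 1620 grip [ 0.571  -0.2329] toolyaw 81.0877516282366
3 [ 0.63   -0.4157 -1.6943  0.002 ] 1625 was [ 0.6297 -0.4157 -1.6954] start cost 1644 grip [ 0.6477 -0.2737] toolyaw 82.92124962781145
```

View pics/c6.png

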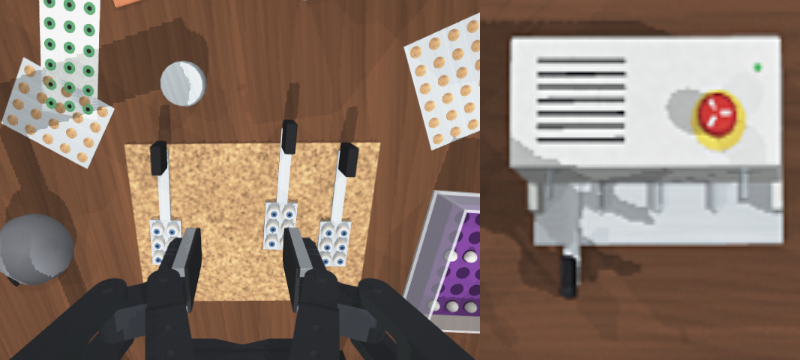

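The top crop shows the first carrier home, grip sticking out at (569,275), and the cap still turned. The remaining three have not moved. Grasping the next one at (0.571,-0.234).

Request:
step_arm(targets="0 0.122 -0.005 -0.3 0 0 -0.022;0 0.122 -0.005 -0.3 0 0 -0.022;0 0.122 -0.005 -0.3 0 0 -0.022;0 0.122 -0.005 -0.3 0 0 -0.022;0 0.122 -0.005 -0.46 0 0 -0.022;0 0.122 -0.005 -0.46 0 0 -0.022;0 0.122 -0.005 -0.5 0 0 -0.022;0 0.122 -0.005 -0.53 0 0 -0.022;0 0.122 -0.005 -0.538 0 0 -0.022;0 0.122 -0.005 -0.538 0 0 -0.022")

```text
clock: 14.5
eef_pos: [0.5693, -0.234, 0.013]
tool_rot: [0.758, 0.652, -0.001, -0.001]
ft_force: [0.2, -0.0, 0.0]
grip_width: 0.0427
grasp_force: 0.0
```

Request:
step_arm(targets="-1 0 0 0 0 0 0;-1 0 0 0 0 0 0;-1 0 0 0 0 0 0;-1 0 0 0 0 0 0;-1 0 0 0 0 0 0;-1 0 0 0.04 0 0 0;-1 0 0 0.08 0 0 0;-1 0 0 0.12 0 0 0;-1 0 0 0.16 0 0 0;-1 0 0 0.17 0 0 0")

```text
clock: 15.33
eef_pos: [0.5721, -0.2361, 0.1033]
tool_rot: [0.759, 0.651, 0.001, 0.003]
ft_force: [0.8, -0.1, -0.3]
grip_width: 0.0128
grasp_force: 59.7
```

```bash
python3 look.py w6; python3 - <<'E'
from h import *
c,i=load('w6'); dk,wh=masks(i); print([int(v) for v in np.where(dk[:,300:346].mean(1)>.5)[0][:3]])
E
```

```text
15.3833 [ 0.5721 -0.2361  0.1028] [0.759  0.6511 0.0014 0.0026] [ 0.9362  0.2237 -0.3665] 0.013249232498409369 [-0.3915  0.5472  0.1218  1.1394  0.0001  1.3321]
[267, 268, 269]
```

Request:
step_arm(targets="-1 -0.115 0.218 0 0 0 0.741;-1 -0.115 0.218 0 0 0 0.741;-1 -0.115 0.218 0 0 0 0.741;-1 -0.115 0.218 0 0 0 0.741;-1 -0.115 0.218 0 0 0 0.741;-1 -0.115 0.218 0 0 0 0.741")

```text
clock: 15.88
eef_pos: [0.5114, -0.1252, 0.0983]
tool_rot: [0.539, 0.842, -0.0, -0.001]
ft_force: [0.6, 0.1, -0.9]
grip_width: 0.0129
grasp_force: 59.7
```

Request:
step_arm(targets="-1 -0.115 0.218 0 0 0 0.741;-1 -0.115 0.218 0 0 0 0.741;-1 -0.115 0.218 0 0 0 0.741;-1 -0.115 0.218 0 0 0 0.741;-1 -0.115 0.218 0 0 0 0.741;-1 -0.115 0.218 0 0 0 0.741")

```text
clock: 16.38
eef_pos: [0.4547, -0.0168, 0.0989]
tool_rot: [0.276, 0.961, -0.0, -0.0]
ft_force: [0.9, -0.9, -1.5]
grip_width: 0.0128
grasp_force: 59.7
```

Request:
step_arm(targets="-1 -0.115 0.218 0 0 0 0.741;-1 -0.115 0.218 0 0 0 0.741;-1 -0.115 0.218 0 0 0 0.741;-1 -0.115 0.218 0 0 0 0.741;-1 -0.115 0.218 0 0 0 0.741;-1 -0.115 0.218 0 0 0 0.741;-1 -0.115 0.218 0 0 0 0.741;-1 -0.115 0.218 0 0 0 0.741")

```text
clock: 17.05
eef_pos: [0.398, 0.0911, 0.0993]
tool_rot: [-0.009, 1.0, -0.0, -0.0]
ft_force: [0.0, -0.4, -0.5]
grip_width: 0.0127
grasp_force: 59.7
```

```bash
cat > chk.py <<'E'
# fit held carrier in the top view, in the station frame; args: lane y, underside z
import sys
from h import *
np.set_printoptions(precision=4,suppress=True)
o=bot.get_obs(); e=o['eef_pos']; ci=bot.camera_info('top'); im=shot('top','t%d'%int(o['clock']*10))[:,:,::-1]; dk,wh=masks(im)
S=np.array([.6531,.0634,.0227]); z=float(sys.argv[1])
p0=np.array([e[0]+.142,e[1]+.003,.022])
def f(q):
    p=[*q,z]; r=np.clip(ras(poly(ci,p,PLT))+ras(poly(ci,p,STR)),0,1); return np.abs(wh-r)[cv2.dilate(r,np.ones((9,9)))>0].sum()
r=minimize(f,p0,method='Nelder-Mead',options=dict(initial_simplex=p0+np.array([[0,0,0],[.008,0,0],[0,.008,0],[0,0,.06]])))
q=rot(-S[2])[:2,:2]@(r.x[:2]-S[:2]); print('tcp',e,'fit',r.x,r.fun,'in station',q,r.x[2]-S[2],'to home',.054-q[0])
E
python3 chk.py .085
```

```text
tcp [0.398  0.0911 0.0993] fit [0.5337 0.0931 0.025 ] 243.52549019607847 in station [-0.1187  0.0324] 0.002303288400443901 to home 0.17271234932585428
```

Request:
step_arm(targets="-1 0 0 -0.06 0 0 0;-1 0 0 -0.12 0 0 0;-1 0 0 -0.15 0 0 0;-1 0 0 -0.15 0 0 0;-1 0.04 0 -0.15 0 0 0;-1 0.08 0.001 -0.15 0 0 0;-1 0.12 0.001 -0.15 0 0 0;-1 0.16 0.002 -0.15 0 0 0;-1 0.2 0.003 -0.15 0 0 0;-1 0.2 0.003 -0.15 0 0 0")

```text
clock: 17.93
eef_pos: [0.5038, 0.0932, 0.0264]
tool_rot: [-0.01, 1.0, 0.001, 0.004]
ft_force: [0.9, 0.3, 0.2]
grip_width: 0.0127
grasp_force: 59.6
```

Request:
step_arm(targets="-1 0.03 0 0 0 0 0;-1 0.06 0.001 0 0 0 0;-1 0.09 0.001 0 0 0 0;-1 0.11 0.001 0 0 0 0;-1 0.12 0.002 -0.005 0 0 0;-1 0.124 0.002 -0.01 0 0 0;-1 0.128 0.002 -0.011 0 0 0;-1 0.132 0.002 -0.012 0 0 0;-1 0.132 0.002 -0.012 0 0 0")

```text
clock: 18.68
eef_pos: [0.5619, 0.0939, 0.0203]
tool_rot: [-0.011, 1.0, -0.0, -0.001]
ft_force: [-6.7, -1.1, 11.4]
grip_width: 0.0127
grasp_force: 61.7
```

Request:
step_arm(targets="-1 0.004 0 0 0 0 0;-1 0.007 0 0 0 0 0;-1 0.007 0 0 0 0 0")

```text
clock: 18.93
eef_pos: [0.5655, 0.0942, 0.0203]
tool_rot: [-0.011, 1.0, 0.0, -0.001]
ft_force: [-5.1, -0.4, 11.4]
grip_width: 0.0133
grasp_force: 61.6
```

Request:
step_arm(targets="-1 0.004 0 0.004 0 0 0;-1 0.007 0 0.004 0 0 0;-1 0.007 0 0.004 0 0 0")

```text
clock: 19.18
eef_pos: [0.5668, 0.0938, 0.0204]
tool_rot: [-0.011, 1.0, -0.0, -0.003]
ft_force: [-8.1, -1.3, 6.8]
grip_width: 0.0127
grasp_force: 61.0
```

Request:
step_arm(targets="-1 0.004 0 0 0 0 0;-1 0.007 0 0 0 0 0;-1 0.007 0 0 0 0 0")

```text
clock: 19.43
eef_pos: [0.5667, 0.0938, 0.0204]
tool_rot: [-0.011, 1.0, -0.0, -0.007]
ft_force: [-17.0, -0.3, 12.9]
grip_width: 0.0129
grasp_force: 62.0
```

Home (17 N against the stop, no more travel). Release and return.

Request:
step_arm(targets="-1 -0.009 0 0.002 0 0 0;-1 -0.009 0 0.002 0 0 0;-0.3 -0.009 0 0.002 0 0 0;-0.3 -0.009 0 0.002 0 0 0;-0.3 -0.009 0 0.002 0 0 0;-0.3 -0.009 0 0.06 0 0 0;-0.3 -0.009 0 0.14 0 0 0;-0.3 -0.009 0 0.22 0 0 0;-0.3 -0.02 -0.06 0.3 0 0 -0.15;-0.3 -0.03 -0.12 0.36 0 0 -0.3")

```text
clock: 20.27
eef_pos: [0.5619, 0.0418, 0.1965]
tool_rot: [0.107, 0.994, 0.001, 0.002]
ft_force: [0.3, -1.6, -0.6]
grip_width: 0.0298
grasp_force: 0.0
```

Request:
step_arm(targets="0 -0.03 -0.25 0.16 0 0 -0.95;0 -0.03 -0.25 0.16 0 0 -0.95;0 -0.03 -0.25 0.16 0 0 -0.95;0 -0.03 -0.25 0.16 0 0 -0.95;0 -0.03 -0.25 0.16 0 0 -0.95;0 -0.03 -0.25 0.16 0 0 -0.95;0 -0.03 -0.25 0.16 0 0 -0.95")

```text
clock: 20.85
eef_pos: [0.5461, -0.0852, 0.2743]
tool_rot: [0.463, 0.886, 0.0, 0.001]
ft_force: [-0.9, 0.1, 0.2]
grip_width: 0.0427
grasp_force: 0.0
```

Request:
step_arm(targets="0 -0.03 -0.29 0.02 0 0 -0.94;0 -0.03 -0.29 0.02 0 0 -0.94;0 -0.03 -0.29 0.02 0 0 -0.94;0 -0.03 -0.29 0.02 0 0 -0.94;0 -0.03 -0.29 0.02 0 0 -0.94;0 -0.03 -0.29 0.02 0 0 -0.94;0 -0.03 -0.29 0.02 0 0 -0.94;0 -0.03 -0.29 0.02 0 0 -0.94;0 -0.03 -0.29 0.02 0 0 -0.94")

```text
clock: 21.6
eef_pos: [0.5306, -0.2288, 0.2835]
tool_rot: [0.749, 0.663, -0.0, -0.0]
ft_force: [-0.1, 0.4, -0.8]
grip_width: 0.0427
grasp_force: 0.0
```

```bash
python3 look.py w7; python3 refit.py w7 03;python3 - <<'E'
from h import *
c,i=load('w7'); t=shot('top','top7')
for k in (0,3):
    for B in(BLK,STR,PLT): cv2.polylines(i,[np.int32(poly(c,np.load('carr.npy')[k],B))],1,(0,0,255))
cv2.imwrite('pics/c7.png',np.hstack([cv2.resize(i,(480,360)),cv2.resize(t[140:260,200:320,::-1],(320,360))]))
E
```

```text
21.65 [ 0.5306 -0.2287  0.2835] [ 0.7492  0.6624 -0.      0.    ] [ 0.5244  0.4234 -0.3148] 0.04297474506409641 [-0.407   0.3874  0.344   1.5273 -0.      1.2867]
0 [ 0.3685 -0.3781 -1.7646  0.002 ] 1670 was [ 0.3715 -0.3799 -1.7285] start cost 1806 grip [ 0.396  -0.2378] toolyaw 78.89571003832712
3 [ 0.6301 -0.4139 -1.6952  0.002 ] 2532 was [ 0.6297 -0.4157 -1.6954] start cost 2586 grip [ 0.6478 -0.272 ] toolyaw 82.87327038557669
```

View pics/c7.png

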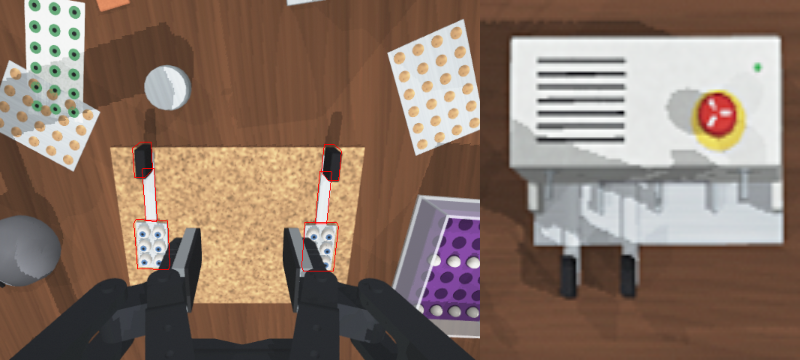

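Carriers 1 and 4 are unmoved (red outlines match), and two grips stand side by side at the station. Grasping the far one at (0.647,-0.275).

Request:
step_arm(targets="0 0.233 -0.091 -0.3 0 0 0;0 0.233 -0.091 -0.3 0 0 0;0 0.233 -0.091 -0.3 0 0 0;0 0.233 -0.091 -0.3 0 0 0;0 0.233 -0.091 -0.38 0 0 0;0 0.233 -0.091 -0.46 0 0 0;0 0.233 -0.091 -0.5 0 0 0;0 0.233 -0.091 -0.53 0 0 0;0 0.233 -0.091 -0.538 0 0 0;0 0.233 -0.091 -0.538 0 0 0")

```text
clock: 22.53
eef_pos: [0.6458, -0.2737, 0.0126]
tool_rot: [0.75, 0.662, -0.001, -0.002]
ft_force: [0.4, -0.4, 0.6]
grip_width: 0.0427
grasp_force: 0.0
```

Request:
step_arm(targets="-1 0 0 0 0 0 0;-1 0 0 0 0 0 0;-1 0 0 0 0 0 0;-1 0 0 0 0 0 0;-1 0 0 0 0 0 0;-1 0 0 0.04 0 0 0;-1 0 0 0.08 0 0 0;-1 0 0 0.12 0 0 0;-1 0 0 0.16 0 0 0;-1 0 0 0.17 0 0 0")

```text
clock: 23.37
eef_pos: [0.649, -0.2756, 0.1047]
tool_rot: [0.75, 0.661, 0.002, 0.003]
ft_force: [0.9, -0.1, 0.1]
grip_width: 0.0126
grasp_force: 59.2
```

Request:
step_arm(targets="-1 -0.166 0.202 0 0 0 0.73;-1 -0.166 0.202 0 0 0 0.73;-1 -0.166 0.202 0 0 0 0.73;-1 -0.166 0.202 0 0 0 0.73;-1 -0.166 0.202 0 0 0 0.73;-1 -0.166 0.202 0 0 0 0.73")

```text
clock: 23.87
eef_pos: [0.5628, -0.1726, 0.0995]
tool_rot: [0.532, 0.847, -0.0, -0.0]
ft_force: [0.2, -0.1, -1.3]
grip_width: 0.013
grasp_force: 59.2
```

Request:
step_arm(targets="-1 -0.166 0.202 0 0 0 0.73;-1 -0.166 0.202 0 0 0 0.73;-1 -0.166 0.202 0 0 0 0.73;-1 -0.166 0.202 0 0 0 0.73;-1 -0.166 0.202 0 0 0 0.73;-1 -0.166 0.202 0 0 0 0.73")

```text
clock: 24.37
eef_pos: [0.4808, -0.0723, 0.0998]
tool_rot: [0.272, 0.962, 0.0, 0.0]
ft_force: [0.3, -0.0, -1.0]
grip_width: 0.0126
grasp_force: 59.2
```

Request:
step_arm(targets="-1 -0.166 0.202 0 0 0 0.73;-1 -0.166 0.202 0 0 0 0.73;-1 -0.166 0.202 0 0 0 0.73;-1 -0.166 0.202 0 0 0 0.73;-1 -0.166 0.202 0 0 0 0.73;-1 -0.166 0.202 0 0 0 0.73;-1 -0.166 0.202 0 0 0 0.73;-1 -0.166 0.202 0 0 0 0.73")

```text
clock: 25.03
eef_pos: [0.3988, 0.0279, 0.0998]
tool_rot: [-0.009, 1.0, -0.0, 0.0]
ft_force: [0.0, -0.6, -1.3]
grip_width: 0.0131
grasp_force: 59.2
```

```bash
python3 chk.py .085
```

```text
tcp [0.3988 0.0279 0.0998] fit [0.5374 0.0292 0.0259] 290.6941176470588 in station [-0.1165 -0.0316] 0.0031693484995201256 to home 0.17047858848318873
```

Request:
step_arm(targets="-1 0 0 -0.06 0 0 0;-1 0 0 -0.12 0 0 0;-1 0 0 -0.15 0 0 0;-1 0 0 -0.15 0 0 0;-1 0.04 0 -0.15 0 0 0;-1 0.08 0.001 -0.15 0 0 0;-1 0.12 0.001 -0.15 0 0 0;-1 0.16 0.002 -0.15 0 0 0;-1 0.2 0.003 -0.15 0 0 0;-1 0.2 0.003 -0.15 0 0 0")

```text
clock: 25.92
eef_pos: [0.5038, 0.0296, 0.0263]
tool_rot: [-0.01, 1.0, 0.0, 0.004]
ft_force: [1.8, 0.6, -0.7]
grip_width: 0.0126
grasp_force: 59.2
```

Request:
step_arm(targets="-1 0.03 0 0 0 0 0;-1 0.06 0.001 0 0 0 0;-1 0.09 0.001 0 0 0 0;-1 0.11 0.001 0 0 0 0;-1 0.12 0.002 -0.004 0 0 0;-1 0.124 0.002 -0.008 0 0 0;-1 0.128 0.002 -0.009 0 0 0;-1 0.134 0.002 -0.009 0 0 0;-1 0.134 0.002 -0.009 0 0 0")

```text
clock: 26.67
eef_pos: [0.5636, 0.0306, 0.0218]
tool_rot: [-0.011, 1.0, -0.0, -0.001]
ft_force: [-5.2, -1.6, 10.7]
grip_width: 0.0133
grasp_force: 60.9
```

Request:
step_arm(targets="-1 0.004 0 0 0 0 0;-1 0.007 0 0 0 0 0;-1 0.007 0 0 0 0 0")

```text
clock: 26.92
eef_pos: [0.5668, 0.0306, 0.0219]
tool_rot: [-0.011, 1.0, 0.0, -0.001]
ft_force: [-6.4, 0.1, 11.3]
grip_width: 0.0126
grasp_force: 61.1
```

Request:
step_arm(targets="-1 0.004 0 0.003 0 0 0;-1 0.007 0 0.003 0 0 0;-1 0.007 0 0.003 0 0 0")

```text
clock: 27.17
eef_pos: [0.5673, 0.0305, 0.022]
tool_rot: [-0.011, 1.0, -0.0, -0.004]
ft_force: [-10.5, -1.2, 8.3]
grip_width: 0.0129
grasp_force: 60.7
```

Request:
step_arm(targets="-1 0.004 0 0 0 0 0;-1 0.007 0 0 0 0 0;-1 0.007 0 0 0 0 0")

```text
clock: 27.42
eef_pos: [0.5673, 0.0305, 0.0219]
tool_rot: [-0.011, 1.0, -0.0, -0.007]
ft_force: [-17.5, -1.5, 17.0]
grip_width: 0.0128
grasp_force: 61.8
```

Request:
step_arm(targets="-1 -0.01 0 0.003 0 0 0;-1 -0.01 0 0.003 0 0 0;-0.3 -0.01 0 0.003 0 0 0;-0.3 -0.01 0 0.003 0 0 0;-0.3 -0.01 0 0.003 0 0 0;-0.3 -0.01 0 0.06 0 0 0;-0.3 -0.01 0 0.14 0 0 0;-0.3 -0.01 0 0.22 0 0 0;-0.3 -0.03 -0.04 0.3 0 0 -0.15;-0.3 -0.05 -0.08 0.36 0 0 -0.3")

```text
clock: 28.25
eef_pos: [0.5517, -0.0084, 0.2041]
tool_rot: [0.108, 0.994, 0.0, 0.002]
ft_force: [1.1, 0.1, 0.0]
grip_width: 0.03
grasp_force: 0.0
```

Request:
step_arm(targets="0 -0.12 -0.2 0.15 0 0 -0.95;0 -0.12 -0.2 0.15 0 0 -0.95;0 -0.12 -0.2 0.15 0 0 -0.95;0 -0.12 -0.2 0.15 0 0 -0.95;0 -0.12 -0.2 0.15 0 0 -0.95;0 -0.12 -0.2 0.15 0 0 -0.95;0 -0.12 -0.2 0.15 0 0 -0.95")

```text
clock: 28.83
eef_pos: [0.4909, -0.1099, 0.2772]
tool_rot: [0.463, 0.886, 0.0, 0.001]
ft_force: [-0.1, -0.4, 0.8]
grip_width: 0.0429
grasp_force: 0.0
```

Request:
step_arm(targets="0 -0.12 -0.23 0 0 0 -0.95;0 -0.12 -0.23 0 0 0 -0.95;0 -0.12 -0.23 0 0 0 -0.95;0 -0.12 -0.23 0 0 0 -0.95;0 -0.12 -0.23 0 0 0 -0.95;0 -0.12 -0.23 0 0 0 -0.95;0 -0.12 -0.23 0 0 0 -0.95;0 -0.12 -0.23 0 0 0 -0.95;0 -0.12 -0.23 0 0 0 -0.95")

```text
clock: 29.58
eef_pos: [0.4306, -0.224, 0.2765]
tool_rot: [0.752, 0.66, -0.0, -0.0]
ft_force: [0.2, 0.2, -0.2]
grip_width: 0.043
grasp_force: 0.0
```

```bash
python3 look.py w8; python3 refit.py w8 0;python3 - <<'E'
from h import *
c,i=load('w8'); t=shot('top','top8')
for B in(BLK,STR,PLT): cv2.polylines(i,[np.int32(poly(c,np.load('carr.npy')[0],B))],1,(0,0,255))
cv2.imwrite('pics/c8.png',np.hstack([cv2.resize(i,(480,360)),cv2.resize(t[140:260,200:320,::-1],(320,360))]))
E
```

```text
29.6333 [ 0.4306 -0.2239  0.2765] [ 0.7518  0.6594 -0.     -0.    ] [-0.6012  1.0821  0.2993] 0.042536805702653224 [-0.4795  0.1964  0.0656  1.4401 -0.      1.2221]
0 [ 0.3724 -0.3803 -1.7234  0.002 ] 1218 was [ 0.3715 -0.3799 -1.7285] start cost 1268 grip [ 0.3941 -0.239 ] toolyaw 81.25923209509867
```

View pics/c8.png

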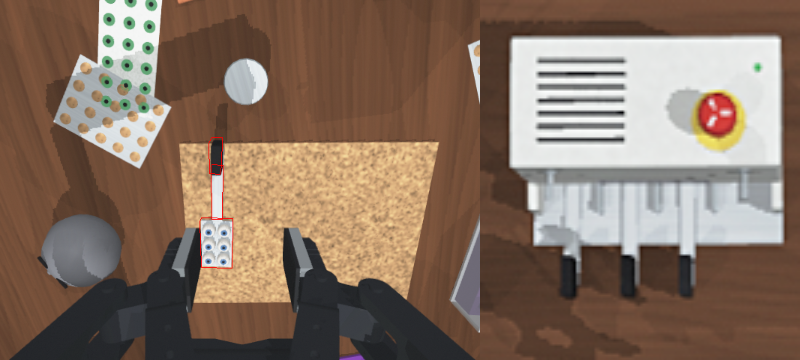

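Three carriers are in and the fourth has not moved. Grasping it.

Request:
step_arm(targets="0 -0.073 -0.034 -0.3 0 0 -0.022;0 -0.073 -0.034 -0.3 0 0 -0.022;0 -0.073 -0.034 -0.3 0 0 -0.022;0 -0.073 -0.034 -0.3 0 0 -0.022;0 -0.073 -0.034 -0.38 0 0 -0.022;0 -0.073 -0.034 -0.46 0 0 -0.022;0 -0.073 -0.034 -0.49 0 0 -0.022;0 -0.073 -0.034 -0.516 0 0 -0.022;0 -0.073 -0.034 -0.525 0 0 -0.022;0 -0.073 -0.034 -0.525 0 0 -0.022")

```text
clock: 30.52
eef_pos: [0.3932, -0.2405, 0.0131]
tool_rot: [0.758, 0.652, -0.0, -0.001]
ft_force: [-0.0, -0.3, 0.1]
grip_width: 0.0428
grasp_force: 0.0
```

Request:
step_arm(targets="-1 0 0 0 0 0 0;-1 0 0 0 0 0 0;-1 0 0 0 0 0 0;-1 0 0 0 0 0 0;-1 0 0 0 0 0 0;-1 0 0 0.04 0 0 0;-1 0 0 0.08 0 0 0;-1 0 0 0.12 0 0 0;-1 0 0 0.16 0 0 0;-1 0 0 0.17 0 0 0")

```text
clock: 31.35
eef_pos: [0.3954, -0.2421, 0.1021]
tool_rot: [0.759, 0.651, 0.001, 0.002]
ft_force: [0.3, -0.1, -0.5]
grip_width: 0.0128
grasp_force: 58.6
```

Request:
step_arm(targets="-1 0.003 0.137 0 0 0 0.741;-1 0.003 0.137 0 0 0 0.741;-1 0.003 0.137 0 0 0 0.741;-1 0.003 0.137 0 0 0 0.741;-1 0.003 0.137 0 0 0 0.741;-1 0.003 0.137 0 0 0 0.741")

```text
clock: 31.85
eef_pos: [0.3948, -0.1722, 0.0984]
tool_rot: [0.539, 0.842, -0.0, -0.001]
ft_force: [-0.7, 1.1, -1.5]
grip_width: 0.0129
grasp_force: 58.5
```

Request:
step_arm(targets="-1 0.003 0.137 0 0 0 0.741;-1 0.003 0.137 0 0 0 0.741;-1 0.003 0.137 0 0 0 0.741;-1 0.003 0.137 0 0 0 0.741;-1 0.003 0.137 0 0 0 0.741;-1 0.003 0.137 0 0 0 0.741")

```text
clock: 32.35
eef_pos: [0.3964, -0.1039, 0.0986]
tool_rot: [0.276, 0.961, -0.0, -0.0]
ft_force: [-0.2, 1.2, -1.4]
grip_width: 0.013
grasp_force: 58.7
```

Request:
step_arm(targets="-1 0.003 0.137 0 0 0 0.741;-1 0.003 0.137 0 0 0 0.741;-1 0.003 0.137 0 0 0 0.741;-1 0.003 0.137 0 0 0 0.741;-1 0.003 0.137 0 0 0 0.741;-1 0.003 0.137 0 0 0 0.741;-1 0.003 0.137 0 0 0 0.741;-1 0.003 0.137 0 0 0 0.741")

```text
clock: 33.02
eef_pos: [0.3981, -0.0359, 0.0989]
tool_rot: [-0.01, 1.0, -0.0, -0.0]
ft_force: [-0.7, 0.7, -0.6]
grip_width: 0.0128
grasp_force: 58.9
```

```bash
python3 chk.py .085
```

```text
tcp [ 0.3981 -0.0359  0.0989] fit [ 0.536  -0.0341  0.021 ] 284.52156862745096 in station [-0.1193 -0.0948] -0.0016956977568165083 to home 0.1732999957614708
```

Request:
step_arm(targets="-1 0 0 -0.06 0 0 0;-1 0 0 -0.12 0 0 0;-1 0 0 -0.148 0 0 0;-1 0 0 -0.148 0 0 0;-1 0.04 0 -0.148 0 0 0;-1 0.08 0 -0.148 0 0 0;-1 0.12 0 -0.148 0 0 0;-1 0.16 0.001 -0.148 0 0 0;-1 0.2 0.001 -0.148 0 0 0;-1 0.2 0.001 -0.148 0 0 0")

```text
clock: 33.9
eef_pos: [0.5043, -0.0355, 0.027]
tool_rot: [-0.011, 1.0, -0.0, 0.004]
ft_force: [1.3, -0.5, -0.4]
grip_width: 0.0133
grasp_force: 58.8
```

Request:
step_arm(targets="-1 0.03 0 0 0 0 0;-1 0.06 0.001 0 0 0 0;-1 0.09 0.001 0 0 0 0;-1 0.11 0.001 0 0 0 0;-1 0.12 0.002 -0.004 0 0 0;-1 0.124 0.002 -0.008 0 0 0;-1 0.13 0.002 -0.009 0 0 0;-1 0.136 0.002 -0.009 0 0 0;-1 0.136 0.002 -0.009 0 0 0")

```text
clock: 34.65
eef_pos: [0.5663, -0.0342, 0.0207]
tool_rot: [-0.011, 1.0, 0.0, -0.0]
ft_force: [0.5, 0.3, -0.9]
grip_width: 0.0131
grasp_force: 58.9
```

Request:
step_arm(targets="-1 0.004 0 0 0 0 0;-1 0.007 0 0 0 0 0;-1 0.007 0 0 0 0 0")

```text
clock: 34.9
eef_pos: [0.57, -0.0342, 0.0207]
tool_rot: [-0.012, 1.0, -0.0, 0.0]
ft_force: [-0.8, 1.1, -1.1]
grip_width: 0.013
grasp_force: 58.9
```

Request:
step_arm(targets="-1 0.004 0 0.002 0 0 0;-1 0.007 0 0.002 0 0 0;-1 0.007 0 0.002 0 0 0")

```text
clock: 35.15
eef_pos: [0.5704, -0.0342, 0.0208]
tool_rot: [-0.012, 1.0, -0.0, -0.003]
ft_force: [-5.4, -1.2, 0.3]
grip_width: 0.013
grasp_force: 59.1
```

Stop reached at x=0.570. I lower onto the floor, push once more, then release.

Request:
step_arm(targets="-1 -0.004 0 -0.004 0 0 0;-1 -0.004 0 -0.006 0 0 0;-1 0.004 0 -0.006 0 0 0;-1 0.004 0 -0.006 0 0 0")

```text
clock: 35.48
eef_pos: [0.5703, -0.0344, 0.0194]
tool_rot: [-0.011, 1.0, -0.0, -0.005]
ft_force: [-16.4, -0.2, 15.6]
grip_width: 0.0131
grasp_force: 61.5
```

Request:
step_arm(targets="-1 -0.008 0 0.001 0 0 0;-1 -0.008 0 0.001 0 0 0;-0.3 -0.008 0 0.001 0 0 0;-0.3 -0.008 0 0.001 0 0 0;-0.3 -0.008 0 0.001 0 0 0;-0.3 -0.008 0 0.06 0 0 0;-0.3 -0.008 0 0.14 0 0 0;-0.3 -0.008 0 0.22 0 0 0;-0.3 -0.06 0 0.3 0 0 0;-0.3 -0.12 0 0.36 0 0 0")

```text
clock: 36.32
eef_pos: [0.5225, -0.0341, 0.1965]
tool_rot: [-0.012, 1.0, -0.0, 0.003]
ft_force: [0.6, 0.1, -0.3]
grip_width: 0.0296
grasp_force: 0.0
```

```bash
python3 look.py w9; python3 - <<'E'
from h import *
t=shot('top','top9')[:,:,::-1];s=shot('side','side9')[:,:,::-1];w=cv2.imread('pics/w9.png')
cv2.imwrite('pics/c9.png',np.hstack([cv2.resize(w,(480,360)),np.vstack([cv2.resize(t[140:260,200:330],(320,180)),cv2.resize(s[230:350,200:320],(320,180))])]))
E
```

```text
36.3667 [ 0.5187 -0.0343  0.2025] [-0.0117  0.9999 -0.0004  0.0041] [-5.9935  0.0526  2.8293] 0.029878748707806407 [-0.0659  0.2873 -0.0083  1.267  -0.0001 -0.0892]
```

View pics/c9.png

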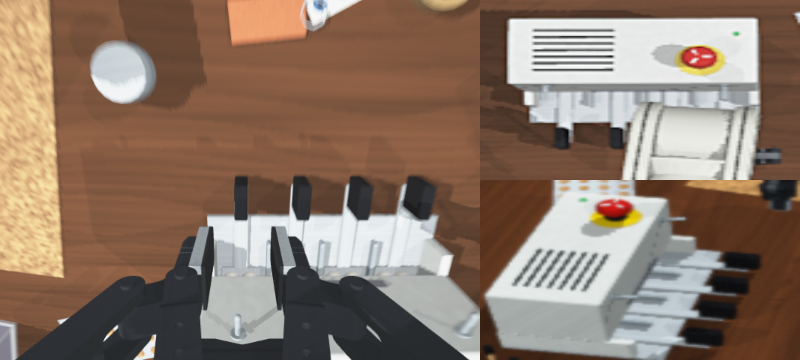

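All four carriers are in line in their lanes, with grip ends at about (241,180), (301,180), (358,180) and (418,180), and the cap is still latched. On to the shield.

Request:
step_arm(targets="0 -0.08 0.3 0.26 0 0 0.4;0 -0.08 0.3 0.26 0 0 0.4;0 -0.08 0.3 0.26 0 0 0.4;0 -0.08 0.3 0.26 0 0 0.4;0 -0.08 0.3 0.26 0 0 0.4;0 -0.08 0.3 0.26 0 0 0.4")

```text
clock: 36.97
eef_pos: [0.4814, 0.1206, 0.3274]
tool_rot: [-0.171, 0.985, 0.001, 0.004]
ft_force: [1.8, 0.5, 0.8]
grip_width: 0.043
grasp_force: 0.0
```

Request:
step_arm(targets="0 -0.08 0.36 0 0 0 0.4;0 -0.08 0.36 0 0 0 0.4;0 -0.08 0.36 0 0 0 0.4;0 -0.08 0.36 0 0 0 0.4;0 -0.08 0.36 0 0 0 0.4;0 -0.08 0.36 0 0 0 0.4;0 -0.08 0.36 0 0 0 0.4")

```text
clock: 37.55
eef_pos: [0.44, 0.2967, 0.3214]
tool_rot: [-0.321, 0.947, -0.001, -0.001]
ft_force: [0.3, -0.1, -0.3]
grip_width: 0.0425
grasp_force: 0.0
```

```bash
python3 look.py w10
```

```text
37.6 [0.4402 0.2957 0.3219] [-0.3203  0.9473 -0.0007 -0.0013] [ 0.3528 -0.0255  0.1757] 0.04280934811535146 [ 0.5918  0.2881  0.3012  1.5867 -0.0006 -0.0603]
```

View pics/w10.png

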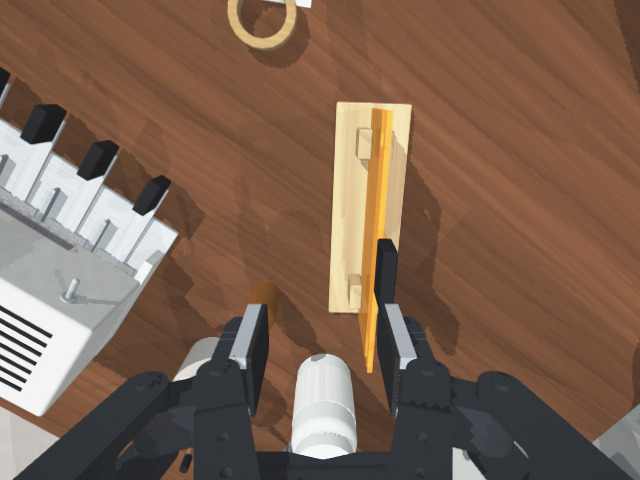

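The wrist view shows the shield standing in its rack: amber top edge from (382,108) to (370,372), black grip at (387,275). I've now used all my picture views, so from here I work from image numbers. Fitting the shield pose by silhouette.

```bash
cat > shfit.py <<'E'
from h import *
np.set_printoptions(precision=4,suppress=True)
PL=(-.0025,.0025,-.125,.125,.038,.110); GR=(-.006,.006,-.025,.025,.132,.166)
def am(im):
    h=cv2.cvtColor(im,cv2.COLOR_BGR2HSV).astype(int); return ((h[...,0]>8)&(h[...,0]<26)&(h[...,1]>170)&(h[...,2]>110)).astype(float)
def sfit(ci,im,p0,roi=None,wg=1.):
    a=am(im); dk=masks(im)[0]
    def f(q):
        p=[q[0],q[1],q[2],q[3] if len(q)>3 else .010]; r=ras(poly(ci,p,PL)); g=ras(poly(ci,p,GR))
        u=cv2.dilate(np.clip(r+g,0,1),np.ones((11,11)))>0
        if roi is not None: u&=roi
        return np.abs(a-np.clip(r-g,0,1))[u].sum()+wg*np.abs(dk-g)[u].sum()
    n=len(p0); D=np.vstack([np.zeros(n),np.diag([.008,.008,.05,.006][:n])])
    r=minimize(f,p0,method='Nelder-Mead',options=dict(initial_simplex=p0+D,xatol=1e-5,fatol=.5)); return r.x,r.fun,f(p0)
if __name__=='__main__':
    c,i=load('w10'); roi=np.ones((480,640),bool); roi[:,:0]=0
    # mask fingers out
    roi[300:,:][:, :330]=False; roi[303:,378:]=False
    a=am(i); ys,xs=np.where(a[:,320:420]>0); print('amber px',len(ys),ys.min(),ys.max(),xs.min()+320,xs.max()+320)
    e1=atz(c,(382,108),.12);e2=atz(c,(370,372),.12);print(e1,e2,np.linalg.norm(e1-e2))
    d=e2-e1; p0=np.array([*(e1+e2)[:2]/2,np.arctan2(d[1],d[0])-np.pi/2])
    print(p0); p,f0,f1=sfit(c,i,p0,roi); print(p,f0,f1); print('free z',sfit(c,i,np.append(p,.01),roi))
    t=cv2.imread('pics/top0.png'); print('top',sfit(bot.camera_info('top'),t,p))
    print('grip tool yaw',np.degrees(p[2])+90)
    for y in range(240,305,12):
        r=np.where(masks(i)[0][y,360:402]>0)[0]+360; print(y,r.min() if len(r) else None,r.max() if len(r) else None,end='; ')
E
python3 shfit.py
```

```text
amber px 2858 110 372 358 389
[0.3506 0.2889 0.12  ] [0.5508 0.4421 0.12  ] 0.25202466480866953
[ 0.4507  0.3655 -0.9176]
[ 0.4514  0.3686 -0.9331] 1641.2 2327.18431372549
free z (array([ 0.4514,  0.3686, -0.9332,  0.0099]), np.float64(1638.5333333333333), np.float64(1641.2))
top (array([ 0.4509,  0.3679, -0.912 ]), np.float64(723.2117647058823), np.float64(756.1607843137255))
grip tool yaw 36.53464725373982
240 378 390; 252 377 396; 264 376 396; 276 375 395; 288 374 394; 300 377 393;
```

Shield at (0.451, 0.367), standing 10 mm up, y axis at 37°. Descending over its grip.

Request:
step_arm(targets="0 0.022 0.143 -0.06 0 0 0;0 0.022 0.143 -0.1 0 0 0;0 0.022 0.143 -0.16 0 0 0;0 0.022 0.143 -0.22 0 0 0;0 0.022 0.143 -0.28 0 0 0;0 0.022 0.143 -0.32 0 0 0;0 0.022 0.143 -0.35 0 0 0;0 0.022 0.143 -0.357 0 0 0;0 0.022 0.143 -0.357 0 0 0")

```text
clock: 38.35
eef_pos: [0.451, 0.3653, 0.1436]
tool_rot: [-0.319, 0.948, -0.001, -0.002]
ft_force: [-0.0, 0.4, -0.3]
grip_width: 0.0427
grasp_force: 0.0
```

Request:
step_arm(targets="-1 0 0 0 0 0 0;-1 0 0 0 0 0 0;-1 0 0 0 0 0 0;-1 0 0 0 0 0 0;-1 0 0 0 0 0 0")

```text
clock: 38.77
eef_pos: [0.4517, 0.3683, 0.1471]
tool_rot: [-0.32, 0.947, 0.001, 0.002]
ft_force: [-0.4, 0.8, 6.6]
grip_width: 0.0111
grasp_force: 59.8
```

Request:
step_arm(targets="-1 0 0 0.03 0 0 0;-1 0 0 0.08 0 0 0;-1 0 0 0.14 0 0 0;-1 0 0 0.2 0 0 0;-1 0 0 0.24 0 0 0;-1 0 0 0.24 0 0 0;-1 0 0 0.24 0 0 0")

```text
clock: 39.35
eef_pos: [0.4514, 0.3676, 0.2662]
tool_rot: [-0.32, 0.947, 0.0, 0.001]
ft_force: [-0.1, 0.1, -2.5]
grip_width: 0.0112
grasp_force: 58.7
```

Request:
step_arm(targets="-1 0.12 -0.32 0 0 0 0.6;-1 0.12 -0.32 0 0 0 0.6;-1 0.12 -0.32 0 0 0 0.6;-1 0.12 -0.32 0 0 0 0.6;-1 0.12 -0.32 0 0 0 0.6;-1 0.12 -0.32 0 0 0 0.6;-1 0.12 -0.32 0 0 0 0.6")

```text
clock: 39.93
eef_pos: [0.5103, 0.206, 0.2632]
tool_rot: [-0.531, 0.847, 0.0, -0.002]
ft_force: [-0.3, 0.9, -1.6]
grip_width: 0.0114
grasp_force: 58.9
```

Request:
step_arm(targets="-1 0.17 -0.287 0 0 0 0.6;-1 0.17 -0.287 0 0 0 0.6;-1 0.17 -0.287 0 0 0 0.6;-1 0.17 -0.287 0 0 0 0.6;-1 0.17 -0.287 0 0 0 0.6;-1 0.17 -0.287 0 0 0 0.6;-1 0.17 -0.287 0 0 0 0.6;-1 0.17 -0.287 0 0 0 0.6")

```text
clock: 40.6
eef_pos: [0.5951, 0.0656, 0.2645]
tool_rot: [0.716, -0.698, -0.001, 0.0]
ft_force: [-0.8, -0.3, -1.2]
grip_width: 0.0112
grasp_force: 59.0
```

```bash
python3 look.py w11; python3 - <<'E'
from h import *
for n in('top','side'): shot(n,n+'11')
t=cv2.imread('pics/top11.png'); from shfit import am
a=am(t); ys,xs=np.where(a[150:260,180:340]>0); print(len(ys),np.percentile(ys+150,[0,5,50,95,100]),np.percentile(xs+180,[0,5,25,50,75,95,100]))
s=cv2.imread('pics/side11.png');a=am(s); ys,xs=np.where(a[180:360,180:380]>0); print(len(ys),ys.min()+180,ys.max()+180,xs.min()+180,xs.max()+180)
w=cv2.imread('pics/w11.png');a=am(w); ys,xs=np.where(a>0); print(len(ys),ys.min(),ys.max(),xs.min(),xs.max())
E
```

```text
40.65 [0.5951 0.0658 0.2648] [ 0.716  -0.6981 -0.0006  0.0003] [-0.5338  0.303  -0.9315] 0.01091484848937042 [ 0.1098  0.4356  0.3686  1.505   0.0006 -1.4863]
81 [171. 172. 214. 215. 215.] [267. 269. 277. 284. 292. 304. 306.]
1056 225 316 242 362
5428 0 458 114 330
```

```bash
python3 - <<'E'
from h import *
from shfit import *
np.set_printoptions(linewidth=250,precision=1,suppress=True)
c,i=load('w11'); a=am(i)
n,l,s,ce=cv2.connectedComponentsWithStats(a.astype(np.uint8))
for k in range(1,n):
    if s[k][4]>60: print('amber',s[k])
O=np.array([.6568,.0659,0]);R=rot(.0215)
P=np.array([[-28,-100,134.5],[0,-100,127],[0,-138,150],[0,138,150],[-28,100,134.5],[0,100,127],[-55,-138,6]])/1e3
print('pred tipR rootR hR hL tipL rootL floorR\n',proj(c,P@R.T+O).tolist())
g=cv2.cvtColor(i,cv2.COLOR_BGR2GRAY)
u=proj(c,P@R.T+O)[0].astype(int)
print('around tipR',u); print(g[u[1]-14:u[1]+15,u[0]-24:u[0]+40:2])
print('amber rows:'); 
for y in range(0,300,30):
    x=np.where(a[y]>0)[0]; print(y,(x.min(),x.max(),len(x)) if len(x) else None)
print('block col'); print(g[200:330:3,300:344:4])
E
```

```text
amber [ 317    0   14  255 3250]
amber [ 121   61   75   95 1379]
amber [300 419  28  40 772]
pred tipR rootR hR hL tipL rootL floorR
 [[268.16800066744736, 66.20287831952763], [225.55901084511956, 67.024726842848], [211.71879153943266, -9.214657167332263], [241.67724460015813, 398.82155376035615], [278.34943024855346, 345.2260389819337], [243.94662859432333, 339.68810609583716], [315.01389385395373, 30.45580047413864]]
around tipR [268  66]
[[119 144 150 147 149 148 153 152 149 152 149 150 149 149 150 153 149 146 190 205 205 203 200 209 206 202 203 204 197 196 199 201]
 [120 144 151 147 150 147 153 152 148 152 149 149 149 148 148 152 150 145 191 204 205 202 199 210 207 203 204 204 205 196 200 200]
 [119 143 150 147 149 147 153 152 149 151 149 149 148 150 150 153 150 145 191 204 206 201 199 209 207 202 204 204 207 197 200 201]
 [119 141 151 147 149 148 152 152 148 151 149 149 148 149 150 152 151 186 200 205 205 202 200 209 207 203 204 203 206 205 202 201]
 [119 141 151 147 149 147 152 151 148 151 149 149 148 149 150 153 150 197 204 204 204 202 200 209 207 203 204 204 205 207 202 201]
[... 4891 characters left out ...]
 161  31  33  32  34  35  33  32  33  32]
 [198 121  29  34  34  35  36  34  36  35  32]
 [198  87  35  41  43  42  43  45  41  43  35]
 [198  65  36  38  40  41  40  39  40  40  36]
 [198  68  34  36  37  37  36  35  36  36  35]
 [ 94  37  34  37  35  37  36  35  36  36  35]
 [ 95  34  33  38  36  37  37  37  35  36  35]
 [ 96  30  32  37  36  36  36  37  34  37  35]
 [ 96  28  34  37  38  37  37  36  36  38  34]
 [ 96  24  34  35  37  37  36  35  38  37  33]
 [ 95  27  32  37  37  37  36  37  36  38  33]
 [ 96  26  34  37  37  37  36  37  36  37  33]
 [ 96  27  32  37  36  36  37  37  37  37  33]
 [103  28  31  37  36  38  37  36  36  36  32]
 [102  27  33  36  36  36  36  35  35  35  33]]
```

The right pin shows at row 66.2 in the new wrist view, exactly where predicted. Next I work out where the held shield's grip is from its two near-end edges.

```bash
python3 - <<'E'
from h import *
np.set_printoptions(precision=4,suppress=True)
c,i=load('w11'); g=cv2.cvtColor(i,cv2.COLOR_BGR2GRAY).astype(int)
col=g[240:310,318:326].mean(1); print(np.round(col).astype(int).tolist())
for z0 in (.126,.128,.130,.132):
    print(z0,atz(c,(323,255.5),z0+.132),atz(c,(323,293),z0+.166), 'plate top mid',atz(c,(323.5,60),z0+.11),atz(c,(323,240),z0+.11))
o=ray(c,(265.5,66.2)); print('tip at .134',atz(c,(265.5,66.2),.134))
# left pin search
print(g[325:365:2,230:300:3])
E
```

```text
[176, 175, 175, 175, 175, 176, 175, 176, 175, 176, 176, 176, 176, 176, 130, 52, 33, 33, 33, 33, 32, 34, 33, 33, 33, 34, 34, 34, 34, 34, 34, 33, 33, 34, 33, 34, 33, 34, 33, 33, 33, 33, 33, 34, 34, 34, 33, 34, 34, 33, 35, 37, 40, 42, 42, 41, 40, 38, 37, 36, 36, 36, 36, 36, 36, 37, 36, 36, 36, 36]
0.126 [0.5955 0.0413 0.258 ] [0.5957 0.0405 0.292 ] plate top mid [ 0.5971 -0.0311  0.236 ] [0.5954 0.0426 0.236 ]
0.128 [0.5956 0.0405 0.26  ] [0.5957 0.0395 0.294 ] plate top mid [ 0.5971 -0.0309  0.238 ] [0.5955 0.0419 0.238 ]
0.13 [0.5956 0.0397 0.262 ] [0.5957 0.0385 0.296 ] plate top mid [ 0.5971 -0.0307  0.24  ] [0.5955 0.0412 0.24  ]
0.132 [0.5956 0.0389 0.264 ] [0.5958 0.0375 0.298 ] plate top mid [ 0.5971 -0.0306  0.242 ] [0.5955 0.0405 0.242 ]
tip at .134 [ 0.6327 -0.0347  0.134 ]
[[228 219 176 128 130 120 127 126 126 110 105 183 182 104  47  48  47  47
   47 138 151 151 151 152]
 [228 219 181 129 128 121 127 127 127 109  89 110 110  62  46  47  46  46
   46 145 150 151 150 151]
 [228 220 188 129 128 121 126 127 127 122  68  58  58  60  58  59  59  58
   58 148 151 150 151 152]
 [22
[... 1013 characters left out ...]
27 213 145 130 126 111 105  81  57  54  49  47  47  46  47  46  35
  151 151 151 151 150 103]
 [229 228 215 150 128 128 125 106  60  57  53  48  46  48  47  46  45  47
  157 160 160 160 159  87]
 [227 229 216 158 128 128 127 105  55  57  54  47  46  47  46  47  47  46
   46  73 171 174 174  96]
 [227 228 217 162 128 128 126 126  55  56  54  47  46  47  46  46  46  47
   47  47  50 168 173 116]
 [228 229 218 166 129 128 127 115  55  57  47  45  32  46  46  47  47  47
   35  47  47  58 173 120]
 [228 229 218 173 128 127 127  93  55  49  48  47  46  46  47  46  46  48
   43  46  47  46 167 119]
 [227 228 220 179 129 127 127  77  55  47  45  47  44  46  46  46  47  46
   42  48  47  47 108 120]]
```

Held shield: centre y ≈ 0.065 against a wanted 0.0646, yaw matched, lower edge ≈ 0.128. Moving close in front of the pins, then lowering to slot height.

Request:
step_arm(targets="-1 0.035 0 0 0 0 0;-1 0.035 0 -0.02 0 0 0;-1 0.035 0 -0.06 0 0 0;-1 0.035 0 -0.1 0 0 0;-1 0.035 0 -0.14 0 0 0;-1 0.035 0 -0.16 0 0 0;-1 0.035 0 -0.168 0 0 0;-1 0.035 0 -0.168 0 0 0;-1 0.035 0 -0.168 0 0 0;-1 0.035 0 -0.168 0 0 0")

```text
clock: 41.58
eef_pos: [0.6143, 0.0641, 0.183]
tool_rot: [0.715, -0.699, 0.001, -0.001]
ft_force: [0.4, -0.4, -1.6]
grip_width: 0.0106
grasp_force: 59.5
```

```bash
python3 look.py w12; python3 - <<'E'
from h import *
from shfit import am
np.set_printoptions(precision=4,suppress=True,linewidth=250)
c,i=load('w12'); g=cv2.cvtColor(i,cv2.COLOR_BGR2GRAY).astype(int);a=am(i)
O=np.array([.658,.0659,0]);R=rot(.0225)
P=np.array([[-28,-100,134.5],[0,-100,127],[-28,100,134.5],[0,100,127]])/1e3
U=proj(c,P@R.T+O); print(U.tolist())
u=U[0].astype(int); y0=max(u[1]-18,0)
print(y0,u[0]-20); print(g[y0:u[1]+20:2,u[0]-20:u[0]+44:3])
for y in (10,60,150,240):
    x=np.where(a[y,250:400]>0)[0]+250; print(y,(x.min(),x.max()) if len(x) else None)
print(np.round(g[235:300,318:326].mean(1)).astype(int).tolist())
shot('top','top12');shot('side','side12')
E
```

```text
41.6333 [0.6144 0.064  0.1829] [ 0.7153 -0.6988  0.001  -0.0012] [ 0.2938  0.7471 -1.5532] 0.011153239365843785 [ 0.1038  0.4959  0.252   1.3239  0.     -1.4904]
[[286.9061406879488, 57.65948063641659], [225.97993208130646, 59.31138510728573], [296.1446140682574, 426.82567126823216], [250.86925746701007, 417.2439704128867]]
39 266
[[144 144 140 144 142 141 152 153 156 150 152 209 207 206 205 213 205 195 182 182 182 184]
 [144 145 140 144 141 146 153 152 156 149 152 210 207 206 204 212 206 194 182 183 183 184]
 [144 145 140 144 141 151 153 153 155 150 151 209 207 205 205 212 205 195 182 183 183 185]
 [144 144 140 143 141 147 152 153 155 151 152 209 207 205 205 212 206 194 183 183 183 185]
 [144 145 140 143 141 143 152 152 155 149 189 209 208 206 204 212 206 196 183 184 183 185]
 [144 145 140 143 142 148 153 152 156 194 205 210 207 206 204 213 206 196 183 184 183 185]
 [160 166 169 171 172 175 168 153 156 194 207 210 208 207 204 213 206 196 184 184 184 186]
 [191 191 193 194 193 196 193 160 157 195 205 211 208 207 205 212 206 196 184 184 183 186]
 [197 197 196 197 196 203 198 168 156 2
[... 681 characters left out ...]
83 182]
 [148 148 148 148 148 148 159 160 216 215 216 216 215 216 216 216 215 196 183 183 182 182]
 [150 151 151 151 151 151 152 211 219 219 219 218 218 219 218 219 219 198 182 182 182 183]
 [150 151 151 151 150 150 150 210 218 217 217 218 218 218 218 218 218 198 183 182 182 183]]
10 (np.int64(317), np.int64(330))
60 (np.int64(318), np.int64(328))
150 (np.int64(318), np.int64(328))
240 (np.int64(318), np.int64(328))
[178, 178, 178, 178, 178, 178, 178, 178, 178, 178, 178, 178, 178, 178, 178, 178, 178, 178, 178, 133, 53, 34, 33, 34, 34, 34, 34, 34, 34, 34, 34, 34, 34, 34, 35, 34, 34, 34, 34, 34, 34, 34, 34, 34, 34, 34, 34, 34, 34, 34, 34, 34, 34, 34, 34, 35, 38, 40, 43, 42, 42, 41, 39, 37, 36]
```

The pin lines up (row 58 against 57.7 predicted). A small y and z correction, then I start sliding the slots over the pin tips.

Request:
step_arm(targets="-1 0 0.003 -0.009 0 0 0;-1 0 0.003 -0.009 0 0 0;-1 0.01 0.003 -0.009 0 0 0;-1 0.02 0.003 -0.009 0 0 0;-1 0.03 0.003 -0.009 0 0 0;-1 0.04 0.004 -0.009 0 0 0;-1 0.04 0.004 -0.009 0 0 0;-1 0.04 0.004 -0.009 0 0 0")

```text
clock: 42.4
eef_pos: [0.6338, 0.0658, 0.1765]
tool_rot: [0.715, -0.699, -0.0, 0.0]
ft_force: [0.0, 0.5, -1.1]
grip_width: 0.011
grasp_force: 59.6
```

Request:
step_arm(targets="-1 0.01 0 0 0 0 0;-1 0.02 0 -0.002 0 0 0;-1 0.028 0.001 -0.004 0 0 0;-1 0.034 0.001 -0.004 0 0 0;-1 0.034 0.001 -0.004 0 0 0;-1 0.034 0.001 -0.004 0 0 0")

```text
clock: 42.9
eef_pos: [0.6505, 0.0663, 0.1745]
tool_rot: [0.715, -0.699, -0.0, 0.0]
ft_force: [0.6, 0.5, -2.1]
grip_width: 0.0112
grasp_force: 59.5
```

Request:
step_arm(targets="-1 0.004 0 0 0 0 0;-1 0.008 0 0 0 0 0;-1 0.008 0 0 0 0 0")

```text
clock: 43.15
eef_pos: [0.6541, 0.0663, 0.1747]
tool_rot: [0.715, -0.699, -0.0, 0.0]
ft_force: [-1.2, -0.0, -1.8]
grip_width: 0.0114
grasp_force: 59.6
```

Request:
step_arm(targets="-1 0 0 -0.004 0 0 0;-1 0 0 -0.008 0 0 0;-1 0 0 -0.011 0 0 0;-1 0 0 -0.011 0 0 0")

```text
clock: 43.48
eef_pos: [0.654, 0.0664, 0.1686]
tool_rot: [0.715, -0.699, -0.0, 0.0]
ft_force: [-0.9, 0.6, -2.2]
grip_width: 0.0107
grasp_force: 59.6
```

Request:
step_arm(targets="-1 0 0 -0.003 0 0 0;-1 0 0 -0.005 0 0 0;-1 0 0 -0.005 0 0 0")

```text
clock: 43.73
eef_pos: [0.6543, 0.0664, 0.1671]
tool_rot: [0.715, -0.699, -0.0, -0.0]
ft_force: [-2.2, -0.4, 1.2]
grip_width: 0.0111
grasp_force: 60.1
```

```bash
python3 look.py w13; python3 - <<'E'
from h import *
from shfit import *
np.set_printoptions(precision=4,suppress=True,linewidth=250)
c,i=load('w13'); g=cv2.cvtColor(i,cv2.COLOR_BGR2GRAY).astype(int);a=am(i)
O=np.array([.658,.0659,0]);R=rot(.0225)
P=np.array([[-28,-100,134.5],[0,-100,127],[0,-100,150],[0,-60,150],[0,0,150],[-5,-100,140]])/1e3
U=proj(c,P@R.T+O); print(U.tolist())
for y in (10,40,60,80,150,240):
    x=np.where(a[y,200:450]>0)[0]+200; print(y,(x.min(),x.max()) if len(x) else None)
u=U[0].astype(int);print(u); print(g[u[1]-20:u[1]+22:2,u[0]-60:u[0]+30:4])
E
```

```text
43.7833 [0.6543 0.0664 0.1671] [ 0.7153 -0.6988 -0.     -0.0001] [-2.9825 -0.5119  0.7457] 0.010842584212804117 [ 0.101   0.5893  0.3662  1.3476  0.0001 -1.4932]
[[384.7661515803106, 50.5071283377288], [313.94527340522245, 52.29175737871418], [312.6571460912122, 45.672001880354316], [313.32047182305064, 158.2659208384286], [314.18208872718753, 297.39856587723204], [326.40668502590603, 48.78979194902365]]
10 (np.int64(317), np.int64(328))
40 (np.int64(201), np.int64(328))
60 (np.int64(200), np.int64(328))
80 (np.int64(228), np.int64(328))
150 (np.int64(241), np.int64(328))
240 (np.int64(318), np.int64(328))
[384  50]
[[180 180 152 152 152 152 154 147 207 206 202 212 203 193 192 197 200 198 197 176  69  66  69]
 [176 175 152 151 151 152 153 146 207 206 201 211 202 194 192 196 200 198 196 177  70  66  70]
 [169 166 153 152 152 152 153 147 207 207 201 212 203 204 191 196 202 197 197 176  69  66  72]
 [170 166 152 150 151 151 153 148 207 207 202 212 203 205 198 196 202 198 197 168  69  66  71]
 [175 172 151 152 152 152 152 147 207 207 202 212 202 205 200 196 202 198 197 160  69  67  70]
 
[... 819 characters left out ...]
5 122 213 208 196 102  68  69  73]
 [170 169 105 103 102 102 100 121 120 119 119 117 117 115 114 186 206 208 196  92  69  67  73]
 [167 169 111 111 111 121 160 180 185 184 183 188 185 185 187 198 202 199 195  92  69  70  74]
 [180 179 152 154 153 156 209 208 207 207 207 208 206 207 206 207 208 207 206 193 183 182 181]
 [180 179 154 154 153 156 209 209 208 209 209 209 209 210 210 210 211 210 210 211 208 198 199]
 [180 180 155 156 156 207 211 211 210 211 211 211 211 211 211 211 211 210 210 210 210 200 199]
 [180 180 159 159 160 215 215 214 215 214 214 214 214 215 215 214 214 214 214 213 215 204 204]
 [180 180 162 162 162 216 217 217 217 217 217 217 217 216 217 217 217 217 217 216 216 213 207]]
```

The right pin (columns 330–382) sticks out through the slot and the weight now rests on the pins. Releasing gently, then rising.

Request:
step_arm(targets="-1 -0.002 0 0 0 0 0;-0.8 -0.002 0 0 0 0 0;-0.6 -0.002 0 0 0 0 0;-0.4 -0.002 0 0 0 0 0;-0.4 -0.002 0 0 0 0 0;-0.4 -0.002 0 0 0 0 0;-0.4 -0.002 0 0.03 0 0 0;-0.4 -0.002 0 0.1 0 0 0;-0.4 -0.002 0 0.18 0 0 0;-0.4 -0.002 0 0.24 0 0 0")

```text
clock: 44.62
eef_pos: [0.6536, 0.0663, 0.2895]
tool_rot: [0.715, -0.699, 0.001, -0.001]
ft_force: [0.1, -0.3, 0.3]
grip_width: 0.0253
grasp_force: 0.0
```

```bash
python3 look.py w14; python3 - <<'E'
from h import *
from shfit import *
np.set_printoptions(precision=4,suppress=True,linewidth=250)
c,i=load('w14'); g=cv2.cvtColor(i,cv2.COLOR_BGR2GRAY).astype(int);a=am(i)
O=np.array([.658,.0659,0]);R=rot(.0225)
q=lambda L: proj(c,(np.array(L)/1e3)@R.T+O).round(1).tolist()
print('pred plate top edge right-end, -100, 0, grip top near end', q([[-2.5,-125,140],[-2.5,-100,140],[-2.5,0,140],[-2.5,-25,196],[-2.5,-25,162]]))
for y in range(0,290,30):
    x=np.where(a[y,200:450]>0)[0]+200; print(y,(x.min(),x.max(),len(x)) if len(x) else None)
dk=masks(i)[0]
for x in (300,310,320,330): r=np.where(dk[:300,x]>0)[0]; print(x,r[:2])
im=shot('side','side14');s=shot('top','top14')
ci=bot.camera_info('side'); aS=am(im[:,:,::-1]); n,l,st,_=cv2.connectedComponentsWithStats(aS.astype(np.uint8))
print([x.tolist() for x in st[1:] if x[4]>40])
print('side pred corners',proj(ci,(np.array([[-5,125,140],[-5,-125,140],[-5,125,30],[-5,-125,30]])/1e3)@R.T+O).round(1).tolist())
E
```

```text
44.6667 [0.6557 0.0665 0.2968] [ 0.7152 -0.6989  0.0043 -0.0051] [-1.4279 -0.4503  4.5959] 0.02529263474377465 [ 0.1011  0.5664  0.6604  1.6515 -0.0001 -1.4928]
pred plate top edge right-end, -100, 0, grip top near end [[320.4, 27.9], [320.4, 69.5], [320.5, 214.8], [319.8, 199.8], [320.3, 187.7]]
0 None
30 (np.int64(319), np.int64(325), 7)
60 (np.int64(320), np.int64(326), 7)
90 (np.int64(216), np.int64(326), 12)
120 (np.int64(215), np.int64(325), 8)
150 (np.int64(253), np.int64(325), 10)
180 (np.int64(320), np.int64(325), 6)
210 None
240 None
270 None
300 []
310 []
320 [190 191]
330 [190 191]
[[247, 247, 26, 88, 820], [348, 293, 15, 21, 259]]
side pred corners [[247.8, 311.7], [270.9, 246.8], [251.1, 337.3], [273.0, 272.6]]
```

The shield is hung where predicted: side-view extent 247–273 × 247–335 against 248–273 × 247–337. Now checking the carriers and finding the cap precisely.

```bash
python3 look.py w15; python3 - <<'E'
from h import *
np.set_printoptions(precision=4,suppress=True,linewidth=250)
O=np.array([.658,.0659,0]);R=rot(.0225)
c,i=load('w15'); 
def red(im):
    h=cv2.cvtColor(im,cv2.COLOR_BGR2HSV).astype(int); return (((h[...,0]<6)|(h[...,0]>174))&(h[...,1]>150)&(h[...,2]>60)).astype(np.uint8)
for nm,ci,im,roi in [('w15',c,i,None),('top',bot.camera_info('top'),cv2.imread('pics/top9.png'),None)]:
    n,l,s,ce=cv2.connectedComponentsWithStats(red(im))
    for k in range(1,n):
        if s[k][4]>60: print(nm,s[k],ce[k],atz(ci,ce[k],.182))
print('pred cap',R@[.042,-.075,0]+O, proj(c,[R@[.042,-.075,.186]+O]))
for n in('side','top'):
    im=shot(n,n+'15')[:,:,::-1]; ci=bot.camera_info(n); dk=masks(im)[0]
    for y in(-96,-32,32,96):
        best=[]
        for dx in range(-30,13,3):
            p=R@[.054+dx/1e3,y/1e3,0]+O; m=ras(poly(ci,[p[0],p[1],.0225,.006],BLK)); best.append(round(float((dk*m).sum()/m.sum()),2))
        print(n,y,best)
E
```

```text
44.8167 [0.6542 0.0663 0.2882] [ 0.7152 -0.6989  0.0011 -0.0013] [-0.4099 -0.1034 -1.1771] 0.025378424782508534 [ 0.1011  0.5707  0.6456  1.6423 -0.0001 -1.4928]
w15 [ 220   76   66   68 3082] [252.389  109.5169] [ 0.6993 -0.0086  0.182 ]
top [282 171  14  14 115] [288.6174 177.8957] [ 0.6976 -0.0092  0.182 ]
pred cap [ 0.7017 -0.0081  0.    ] [[247.1725 110.5412]]
side -96 [0.24, 0.31, 0.36, 0.43, 0.48, 0.53, 0.57, 0.6, 0.65, 0.72, 0.75, 0.75, 0.7, 0.62, 0.54]
side -32 [0.25, 0.3, 0.39, 0.44, 0.5, 0.52, 0.57, 0.62, 0.67, 0.77, 0.79, 0.78, 0.68, 0.63, 0.57]
side 32 [0.26, 0.33, 0.4, 0.43, 0.48, 0.53, 0.59, 0.64, 0.74, 0.78, 0.74, 0.73, 0.68, 0.63, 0.57]
side 96 [0.26, 0.31, 0.36, 0.42, 0.47, 0.53, 0.6, 0.64, 0.69, 0.73, 0.75, 0.74, 0.72, 0.66, 0.58]
top -96 [0.25, 0.29, 0.33, 0.36, 0.4, 0.44, 0.48, 0.51, 0.54, 0.54, 0.54, 0.52, 0.47, 0.43, 0.38]
top -32 [0.25, 0.31, 0.35, 0.38, 0.42, 0.46, 0.51, 0.55, 0.58, 0.57, 0.58, 0.54, 0.49, 0.44, 0.4]
top 32 [0.0, 0.0, 0.0, 0.0, 0.0, 0.0, 0.0, 0.0, 0.0, 0.0, 0.0, 0.0, 0.0, 0.0, 0.0]
top 96 [0.0, 0.0, 0.0, 0.0, 0.0, 0.0, 0.0, 0.0, 0.0, 0.0, 0.0, 0.0, 0.0, 0.0, 0.0]
```

All four carriers peak at the home position in the side view. The cap is at (0.6995,-0.0086). Going above it with open fingers, turned ready for a clockwise twist.

Request:
step_arm(targets="0.45 0.04 -0.08 0 0 0 -0.79;0.45 0.091 -0.15 0 0 0 -0.79;0.45 0.091 -0.15 0 0 0 -0.79;0.45 0.091 -0.15 0 0 0 -0.79;0.45 0.091 -0.15 0 0 0 -0.79;0.45 0.091 -0.15 0 0 0 -0.79;0.45 0.091 -0.15 0 0 0 -0.79")

```text
clock: 45.5
eef_pos: [0.6984, -0.0088, 0.2848]
tool_rot: [-0.469, 0.883, 0.001, -0.002]
ft_force: [-0.8, 0.7, -1.1]
grip_width: 0.0622
grasp_force: 0.0
```

Request:
step_arm(targets="0.45 0 0 -0.06 0 0 -0.79;0.45 0 0 -0.06 0 0 -0.79;0.45 0 0 -0.06 0 0 -0.79;0.45 0 0 -0.06 0 0 -0.79;0.45 0 0 -0.06 0 0 -0.79;0.45 0 0 -0.06 0 0 -0.79;0.45 0 0 -0.06 0 0 -0.79;0.45 0 0 -0.06 0 0 -0.79")

```text
clock: 46.17
eef_pos: [0.6987, -0.0085, 0.2565]
tool_rot: [-0.178, 0.984, 0.0, -0.0]
ft_force: [-0.0, -0.1, -0.0]
grip_width: 0.0619
grasp_force: 0.0
```

Request:
step_arm(targets="0.45 0.002 0 -0.05 0 0 0;0.45 0.002 0 -0.1 0 0 0;0.45 0.002 0 -0.13 0 0 0;0.45 0.002 0 -0.16 0 0 0;0.45 0.002 0 -0.18 0 0 0;0.45 0.002 0 -0.194 0 0 0;0.45 0.002 0 -0.194 0 0 0;0.45 0.002 0 -0.194 0 0 0")

```text
clock: 46.83
eef_pos: [0.7, -0.0087, 0.16]
tool_rot: [-0.176, 0.984, -0.0, 0.0]
ft_force: [0.6, 0.0, 0.2]
grip_width: 0.0622
grasp_force: 0.0
```

Request:
step_arm(targets="-1 0 0 0 0 0 0;-1 0 0 0 0 0 0;-1 0 0 0 0 0 0;-1 0 0 0 0 0 0;-1 0 0 0 0 0 0")

```text
clock: 47.25
eef_pos: [0.7006, -0.0086, 0.1612]
tool_rot: [-0.176, 0.984, -0.0, 0.001]
ft_force: [0.6, 0.3, 3.0]
grip_width: 0.0375
grasp_force: 59.8
```

Request:
step_arm(targets="-1 0 0 0 0 0 -0.12;-1 0 0 0 0 0 -0.24;-1 0 0 0 0 0 -0.36;-1 0 0 0 0 0 -0.48;-1 0 0 0 0 0 -0.6;-1 0 0 0 0 0 -0.7;-1 0 0 0 0 0 -0.79;-1 0 0 0 0 0 -0.79;-1 0 0 0 0 0 -0.79")

```text
clock: 48.0
eef_pos: [0.7006, -0.0086, 0.1606]
tool_rot: [0.132, 0.991, 0.0, 0.001]
ft_force: [0.7, 0.1, 3.6]
grip_width: 0.0377
grasp_force: 59.8
```

Request:
step_arm(targets="0.2 0 0 0 0 0 0;0.45 0 0 0 0 0 0;0.45 0 0 0 0 0 0;0.45 0 0 0 0 0 0;0.45 0 0 0 0 0 0;0.45 0 0 0 0 0 0;0.45 0 0 0.06 0 0 0;0.45 0 0 0.14 0 0 0;0.45 0 0 0.2 0 0 0;0.45 0 0 0.22 0 0 0")

```text
clock: 48.83
eef_pos: [0.7015, -0.0087, 0.2764]
tool_rot: [0.133, 0.991, 0.001, 0.005]
ft_force: [0.5, -0.0, 1.4]
grip_width: 0.0617
grasp_force: 0.0
```

Request:
step_arm(targets="0 -0.3 -0.3 0.1 0 0 0;0 -0.3 -0.3 0.1 0 0 0;0 -0.3 -0.3 0.1 0 0 0;0 -0.3 -0.3 0.1 0 0 0;0 -0.3 -0.3 0.1 0 0 0;0 -0.3 -0.3 0.1 0 0 0;0 -0.3 -0.3 0.1 0 0 0;0 -0.3 -0.3 0.1 0 0 0")

```text
clock: 49.5
eef_pos: [0.5501, -0.1589, 0.3202]
tool_rot: [0.134, 0.991, 0.0, 0.001]
ft_force: [0.7, 0.5, 0.0]
grip_width: 0.0428
grasp_force: 0.0
```

```bash
python3 - <<'E'
from h import *
from shfit import am
np.set_printoptions(precision=4,suppress=True,linewidth=250)
O=np.array([.658,.0659,0]);R=rot(.0225)
o=bot.get_obs();print(o['clock'],o['eef_pos'],o['ft_force'])
shot('top','top16');shot('side','side16')
def red(im):
    h=cv2.cvtColor(im,cv2.COLOR_BGR2HSV).astype(int); return (((h[...,0]<6)|(h[...,0]>174))&(h[...,1]>120)&(h[...,2]>60)).astype(np.uint8)
for n in ('side0','side2','side15','side16','top0','top2','top9','top16'):
    im=cv2.imread(f'pics/{n}.png'); box=(slice(225,275),slice(225,280)) if n[0]=='s' else (slice(160,195),slice(270,310))
    ys,xs=np.where(red(im[box])); m=cv2.cvtColor(im[box],cv2.COLOR_BGR2HSV)
    print(n,len(ys),ys.mean()+box[0].start if len(ys) else 0,ys.min()+box[0].start if len(ys) else 0,xs.mean()+box[1].start if len(xs) else 0)
def patch(n,y,x): return cv2.imread(f'pics/{n}.png')[y-7:y+8,x-7:x+8].astype(float)
for n in('top2','top9','top16'):
    print(n,'diff to top0',np.abs(patch(n,178,289)-patch('top0',178,289)).mean().round(1))
im=cv2.imread('pics/side16.png');n,l,st,_=cv2.connectedComponentsWithStats(am(im).astype(np.uint8)); print([x.tolist() for x in st[1:] if x[4]>100])
for n in('side','top'):
    im=cv2.imread(f'pics/{n}16.png'); ci=bot.camera_info(n); dk=masks(im)[0]
    for y in(-96,-32,32,96):
        best=[]
        for dx in range(-15,13,3):
            p=R@[.054+dx/1e3,y/1e3,0]+O; m=ras(poly(ci,[p[0],p[1],.0225,.006],BLK)); best.append(round(float((dk*m).sum()/m.sum()),2))
        print(n,y,best)
E
```

```text
49.5 [ 0.5501 -0.1589  0.3202] [0.6735 0.4742 0.0342]
side0 105 247.56190476190477 242 249.84761904761905
side2 106 248.61320754716982 243 249.8679245283019
side15 105 248.56190476190477 243 249.84761904761905
side16 105 247.59047619047618 242 249.9142857142857
top0 122 177.672131147541 171 288.62295081967216
top2 121 177.80165289256198 171 288.58677685950414
top9 122 177.84426229508196 171 288.54918032786884
top16 123 177.6910569105691 171 288.5934959349594
top2 diff to top0 29.2
top9 diff to top0 28.6
top16 diff to top0 5.8
[[247, 247, 27, 88, 829], [348, 293, 15, 21, 262]]
side -96 [0.53, 0.56, 0.6, 0.65, 0.71, 0.74, 0.74, 0.69, 0.61, 0.53]
side -32 [0.51, 0.56, 0.61, 0.66, 0.76, 0.77, 0.77, 0.67, 0.61, 0.56]
side 32 [0.53, 0.58, 0.63, 0.74, 0.78, 0.73, 0.72, 0.67, 0.62, 0.56]
side 96 [0.52, 0.6, 0.63, 0.68, 0.72, 0.74, 0.73, 0.71, 0.65, 0.57]
top -96 [0.45, 0.49, 0.52, 0.55, 0.55, 0.55, 0.52, 0.47, 0.43, 0.38]
top -32 [0.46, 0.51, 0.55, 0.59, 0.58, 0.58, 0.55, 0.5, 0.45, 0.41]
top 32 [0.45, 0.49, 0.53, 0.56, 0.56, 0.56, 0.53, 0.49, 0.45, 0.41]
top 96 [0.52, 0.56, 0.6, 0.62, 0.62, 0.61, 0.58, 0.53, 0.49, 0.44]
```

The cap's side-view height and mark pattern are back to the start state, so the stop is up. The shield and all four carriers are in place and the arm is clear. Handing in.

```bash
python3 -c "
from workcell import bot
print(bot.job_done())"
```

```text
the job is handed in; nothing more can be done
None
```

I handed the job in at about 50 s of the 210 s allowed; no verdict came back. My last camera check showed all four carriers home, the shield hung where it should be, the stop up again and the arm clear.

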